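# Fit the retaining ring on the spindle with the ring pliers

## Robot

A 6-joint arm with a two-finger parallel gripper is mounted at the origin on a cart in front of the work surface, level with it; the furniture and walls round the work are solid. World frame = base frame: x ahead of the robot, y to its left, z up, the work surface at z = 0. Lengths are in m, angles in rad, forces in N, time in s.
With the tool pointing down it reaches from about 0.35 to 0.775 m from the base axis. Payload 7.3 kg.
Tool frame: the origin (TCP) lies on the centre line of the jaws, within the pads' length; the fingertips stand 25 mm ahead of it and the grasp point (between the pads) lies 6 mm ahead of it (robot.finger_overhang is the distance from the TCP to the fingertips, in m); z points along the fingers, y is the line along which they close (so a half turn about z gives the same grasp; the last joint's range is limited). The gripper opens to 92 mm and grips with 3 to 60 N. Pads are 19 mm wide; open, the fingers measure 130 mm over their backs; the gripper's body (75 mm by 190 mm) begins 47 mm behind the grasp point.
Start: joints at [1.044, 0.342, 1.524, -0, 1.275, -0.146], TCP at [0.195, 0.487, 0.252] pointing down, gripper open.
Joint ranges: [-2.53, 2.53], [-0.77, 2.02], [0.04, 2.7], [-1, 4.14], [0.28, 2.66], [-3.11, 3.11]. Speed limits (rad/s): [2.57, 2.57, 3.14, 3.14, 3.14, 3.14].

## Interface

Orientations are given as a 3x3 rotation matrix whose columns are the frame's x, y, z axes.
In Python, from rig import robot gives the robot as it stands.
- The arm moves only by the tool send_rows, never from a script. Its argument "steps" is a list of rows, each a list of 5 numbers: the finger opening in m, from 0 to 0.0918, then the shift along the tool's x, y, z in m, then the turn about the tool's z in degrees. A call has 1 to 20 rows; each row is the pose to reach, as a shift and turn from the pose commanded when the call began, along the tool's axes at that moment; what a row does not reach only later rows make up. A row lasts 1/10 s, in which the tool goes at most 50 mm and 8.59 degrees, less where a joint would pass 70% of its speed; a pose out of reach is approached as far as the arm can. A call with a gripper value outside its range is refused whole. The fingers move at their own pace and stop on an object; "force" is the grip in N (left out, the last holds). Time passes only in rows, so rows that repeat a pose let the fingers close. It gives the time, the measured TCP pose, the force, the opening and the grip force at its end, in the units of the state.
- robot.read_state(): the state, without advancing time (a new reading comes with each control period).
- robot.grab_frame(name): name is "scene" or "top" or "wrist"; returns a dict with "pixels" (400x640x3 uint8, red, green, blue), "fx", "fy", "cx", "cy" (pixels), "T" (4x4, takes a point from camera to world coordinates); the wrist camera has in their place "T_tool_cam" (4x4, takes a point from camera to tool coordinates, whose origin is the TCP and whose axes are the flange's). Camera axes: x right, y down, z forward; pixel columns grow to the right and rows downward; lengths in m; the calibration is good to about 2 mm. The wrist camera is an equidistant fisheye: a pixel r from the principal point sees the ray r / f radians off the axis. A picture is of the moment at which its call begins: read the wrist's pose just before it. There is no depth.
- robot.sign_off(): hands the job in; it is judged then, once.
The state is a dict: "clock": time; "qpos": joint angles; "joint_velocities": joint speeds; "joint_efforts": joint torques, N m; "tcp_pos": TCP position; "eef_rot": TCP orientation; "contact_force": force on the tool from outside, world axes, zero at the start; "wrist_torque": the same for the moment, N m; "grip_width": opening from 0.0 (shut) to 1.0 (fully open); "finger_force": force on a finger pad.
Only numpy, scipy, OpenCV 4.12 (cv2) and the standard library are available. Lean on these libraries where they do the work, as an engineer would, in place of code of your own. Each camera call takes 0.05 s, during which the arm holds its last target. There are 200 camera calls.

## Task

Take the ring pliers from their stand, put the two tips into the two eyes of the retaining ring that rests on the spindle's end, squeeze the handles to spread the ring, and push it down the spindle against the sprung collar until it can spring shut in the groove. Leave the ring closed and level in the groove holding the collar down, and stand the pliers back in their stand. Work the ring and the collar only with the pliers, and do not disturb the things lying around.

Things in the scene. Friction and masses are not known exactly. Their poses are not given: they have to be found in the camera images.
- spindle: fixed upright steel spindle on a grey housing and 110 x 110 x 12 mm plate; origin at the underside's centre, z up the axis. Heights above the origin: housing top 42 mm; groove 56.5 to 67.5 (diameter 35); plain land 67.5 to 90 (diameter 38.4); thin end 90 to 100 (diameter 33)
- collar (a joint): aluminium collar, diameter 80 mm, 12 thick, sliding on the spindle; 0 = up (top face 66 mm above the spindle's origin, half covering the groove), grows downward to 0.008 m at a hard stop (top at 58). Its spring pushes up with 5 N at 0, 8 N at the stop. Push it to the stop, or nearly, so that the ring can close in the groove; the seated ring then holds it between 0.0045 and 0.008
- groove (a point): centre of the groove, on the spindle axis, 62 mm above the spindle's origin
- ring: dark steel ring, 56 mm wide, 82 long, 7 thick: two arms on a sprung knuckle; this is the -x arm. Origin: bore centre, underside; z up, +y from knuckle (y = -31 mm) to the open ends. Each end has a lug with a square eye 9 x 9 mm right through, centres at x = -11 and +11, y = 37 when closed. Four inner pads stand 17.5 mm from the centre. 0.12 kg; pressing a lug tips it
- ring_arm (a joint): opening angle between the ring's arms, rad; 0 = closed, stop at 0.46. From about 0.25 it just passes the 38.4 mm land; at 0.34 it slides down freely. Opening draws the knuckle 2.5 mm towards the eyes and closing sends it back, so let go with the pins where they took the ring. Closing spring 0.14 N m at 0, 0.55 at 0.34 (about 8 N at the eyes). Shut in the groove it reads 0 to 0.08
- eye_a (a point): centre of the eye in the -x arm, on the lug's top face (turns with that arm). The eye's outer wall is undercut by 2 mm below its top 3 mm: pins that are fully in lean outward as they spread, hold under this edge and carry the ring
- eye_b (a point): centre of the eye in the +x arm, on the lug's top face (turns with that arm)
- pliers: ring pliers, upright, tips down, 156 mm tall, 0.22 kg; this is the -y half with the hinge block (32 x 30 x 20 mm). Origin: centre of the block's underside; z up, y across the handles; hinge axis x at z = 10. Black handles 18 mm wide, z = 54 to 106, sloping outward upwards; grip across y at z = 83, 66 mm over the outside at the top when open. Squeezing tilts this body by half the squeeze angle
- pliers_jaw (a joint): squeeze angle, rad; 0 = handles open, tips together; stop 0.52. Handles do not cross: squeezing 0.1 brings them 7.5 mm closer at the grip and the pins 6 mm wider apart. Each handle takes 11 N to start, 15 N at 0.5, plus 8 N from the ring. Pins enter the eyes at 0 to 0.06 (fingers at 62 mm: good for carrying); squeeze steadily, without a jerk, to the stop (fingers at 21 mm)
- tip_a (a point): end of the pin on the -y jaw: round pin 5 mm in diameter, 6 mm long, at y = -10.2 mm of the pliers when open, 50 mm below their origin; above it a flat shoulder 13 mm (x) by 11 mm that pushes on the lug's top face
- tip_b (a point): end of the like pin on the +y jaw, at y = +10.2 mm when open (turns with that jaw)
- stand: fixed grey stand, foot 100 x 110 mm, 62 tall; origin at the underside's centre, z up. Slot in its top 20 mm wide in x, 48 long in y, 56 deep: the jaws hang in it and the hinge block lies on the top face, pliers' x and y along the stand's x and y
- slot (a point): centre of the slot's mouth, on the stand's top face; the pliers' origin lies here when they are home
- timer: bystander: white timer, 62 x 62 x 20 mm, origin at the centre of its underside
- column: bystander: steel column with a band, 132 mm long, 17 mm thick, origin at the centre of its underside
- calculator: bystander: calculator, 135 x 78 x 18 mm, origin at the centre of its underside
- marker: bystander: white marker pen, 135 mm long, 15 mm thick, origin at the centre of its underside
- seat (a point): on the spindle axis at the step between land and thin end, 90 mm above the origin. The ring starts lying loosely on this step, round the thin end; it cannot pass the land unless spread

How it is judged:
On the way, in this order (a step that is already met when the one before it is completed fails the run):
1. the pliers in the ring's eyes spread the ring wide while it is still above the groove (value of joint ring_arm above 0.2 rad and contact force between pliers and ring above 1 N and z of ring in the frame of spindle above 0.06 m), for 0.05 s.
2. the ring has sprung shut in the groove (value of joint ring_arm below 0.12 rad and value of joint collar above 0.0035 m and z of ring in the frame of spindle below 0.063 m and horizontal distance between ring and spindle below 0.005 m), for 0.2 s.
At the end, for the whole second after the job is handed in: Ring closed (under 0.12 rad), level (0.1 rad), underside 55 to 63 mm above the spindle's origin, within 5 mm of its axis, collar 3.5 mm or more down; pliers in the stand, handles open, within 12 mm of the slot centre, under 5 mm above the top face, upright within 0.15 rad; all at rest (all of step 2 and z of ring in the frame of spindle above 0.055 m and angle between ring's own z axis and vertical below 0.1 rad and horizontal distance between pliers and slot below 0.012 m and z of pliers in the frame of stand below 0.067 m and angle between pliers's own z axis and vertical below 0.15 rad and value of joint pliers_jaw below 0.05 rad and linear speed of each of pliers, ring below 0.02 m/s); the robot touches nothing.
It fails at once if the gripper handles the ring directly (contact force between the arm and ring above 2 N).
It fails at once if the fingers push on the collar (contact force between the fingers and spindle above 5 N).
It fails at once if a bystander is moved by more than 30 mm (distance of any of timer, column, calculator, marker from where it was at the start of the episode above 0.03 m).
It also fails if it takes over 58 s, if anything falls off the work surface, if the arm or the gripper's body presses on something with over 40 N, if the wrist force passes 120 N, or if a joint passes its speed limit or range.

## Working session

There is one attempt and no reset: what is moved stays moved. The work goes in short steps, Python scripts to look and compute and a tool call to move; the robot and the scene stay as the last step left them, time stands still between calls to the robot, and variables do not carry over. Pictures are saved under pics/ and viewed, at most 10 in all, crops included, and the job is handed in when it is done.

Besides the shell and the picture viewer there is one more tool, called after "Emit:" in YAML: its name, and indented under it one key for each argument. send_rows: Moves the arm, as the interface text tells. Its arguments: {"type":"object","properties":{"steps":{"type":"array"},"force":{"type":"number"}},"required":["steps"]}

```bash
mkdir -p pics; ls; python3 - <<'E'
from rig import robot
import cv2, numpy as np
s=robot.read_state();print(s['tcp_pos'],s['eef_rot'],s['clock'])
for n in ['scene','top']:
    f=robot.grab_frame(n);cv2.imwrite(f'pics/{n}0.png',f['pixels'][:,:,::-1]);print(n,f['fx'],f['fy'],f['cx'],f['cy'],np.round(f['T'],4).tolist())
    np.save(n+'.npy',f['pixels'])
f=robot.grab_frame('wrist');print(f['fx'],f['fy'],f['cx'],f['cy'],np.round(f['T_tool_cam'],4).tolist())
cv2.imwrite('pics/wrist0.png',f['pixels'][:,:,::-1])
E
```

```text
pics
[0.19490786 0.48707996 0.25104077] [[-9.28370156e-01  3.71656033e-01 -8.03594195e-04]
 [ 3.71656815e-01  9.28369252e-01 -1.32089467e-03]
 [ 2.55113666e-04 -1.52494045e-03 -9.99998805e-01]] 0.0
scene 464.20178926695326 464.20178926695326 320.23546897066603 198.49147270328353 [[0.6309, -0.5662, 0.5305, -0.0598], [-0.7759, -0.4604, 0.4314, -0.4661], [-0.0, -0.6838, -0.7297, 0.9257], [0.0, 0.0, 0.0, 1.0]]
top 362.3918033041791 362.3918033041791 318.0492262029137 198.73890092825934 [[-0.0214, -0.9896, 0.1419, 0.4236], [-0.9988, 0.015, -0.0462, 0.0366], [0.0436, -0.1427, -0.9888, 0.9213], [0.0, 0.0, 0.0, 1.0]]
309.70691628693146 309.70691628693146 320.53208239087684 198.3779115610676 [[-0.0002, -0.9525, -0.3047, 0.0825], [1.0, -0.0, -0.0005, 0.0004], [0.0005, -0.3047, 0.9525, -0.1326], [0.0, 0.0, 0.0, 1.0]]
```

View pics/top0.png

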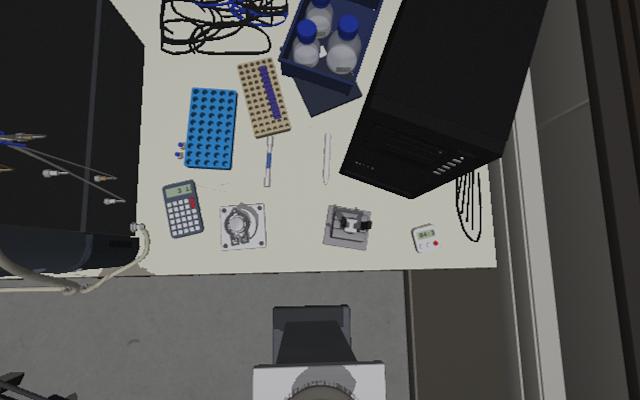

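View pics/scene0.png

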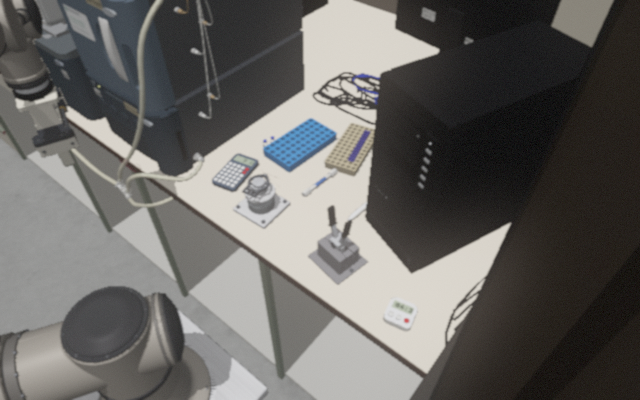

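The top view shows the spindle plate around (243,227), the stand around (347,227), the calculator at (183,208) and the marker at (326,158). In the scene view the pliers stand upright at (338,240).

```bash
cat > h.py <<'E'
import numpy as np, cv2
from rig import robot
def ray(f,u,v):
    d=f['T'][:3,:3]@np.array([(u-f['cx'])/f['fx'],(v-f['cy'])/f['fy'],1]); return f['T'][:3,3],d
def onz(f,u,v,z):
    o,d=ray(f,u,v); return o+d*(z-o[2])/d[2]
def proj(f,p):
    c=np.linalg.inv(f['T'])@np.append(p,1); return c[0]/c[2]*f['fx']+f['cx'],c[1]/c[2]*f['fy']+f['cy']
def wristT(s,f):
    T=np.eye(4);T[:3,:3]=s['eef_rot'];T[:3,3]=s['tcp_pos'];return T@f['T_tool_cam']
def wray(T,f,u,v):
    x,y=(u-f['cx'])/f['fx'],(v-f['cy'])/f['fy'];r=np.hypot(x,y)+1e-9
    d=np.array([x/r*np.sin(r),y/r*np.sin(r),np.cos(r)]);return T[:3,3],T[:3,:3]@d
def wonz(T,f,u,v,z):
    o,d=wray(T,f,u,v);return o+d*(z-o[2])/d[2]
def wproj(T,f,p):
    c=(np.linalg.inv(T)@np.append(p,1))[:3];r=np.hypot(c[0],c[1]);a=np.arctan2(r,c[2])
    return c[0]/r*a*f['fx']+f['cx'],c[1]/r*a*f['fx']+f['cy']
E
python3 - <<'E'
from h import *
f=robot.grab_frame('top');im=f['pixels'][:,:,::-1]
a=cv2.resize(im[195:260,210:275],(390,390),interpolation=cv2.INTER_CUBIC)
b=cv2.resize(im[195:260,315:380],(390,390),interpolation=cv2.INTER_CUBIC)
cv2.imwrite('pics/c1.png',np.hstack([a,b]))
for n,(u,v) in dict(spin=(243,227),stand=(347,227)).items(): print(n,onz(f,u,v,0.012))
print('calc',onz(f,183,208,.018),'marker',onz(f,326,158,.01),'col',onz(f,268,160,.01),'timer',onz(f,424,238,.02))
E
```

```text
spin [0.48596084 0.18242194 0.012     ]
stand [ 0.48113639 -0.07732559  0.012     ]
calc [0.53520638 0.32888888 0.018     ] marker [ 0.6605915  -0.02886961  0.01      ] col [0.65681964 0.12044746 0.01      ] timer [ 0.44947163 -0.2693914   0.02      ]
```

View pics/c1.png

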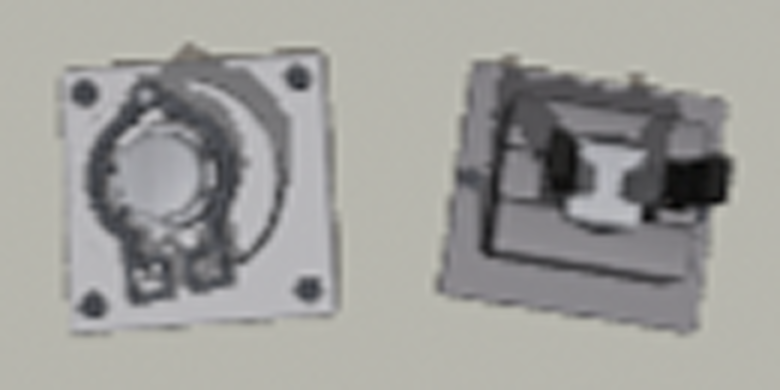

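The enlarged top view shows the ring's knuckle at crop (147,93) and its eyes at about (150,275) and (208,268), towards the robot. On the right are the stand foot's corners and the two black handles.

```bash
python3 - <<'E'
from h import *
f=robot.grab_frame('top')
A=lambda x,y,z:onz(f,210+x/6-.4,195+y/6-.4,z)
B=lambda x,y,z:onz(f,315+(x-390)/6-.4,195+y/6-.4,z)
sp=np.array([A(65,68,.012),A(325,50,.012),A(338,315,.012),A(72,332,.012)])
print('spindle',sp.mean(0),np.linalg.norm(np.diff(sp,axis=0),axis=1))
st=np.array([B(475,60,.006),B(725,100,.006),B(692,330,.006),B(440,290,.006)])
print('stand',st.mean(0),np.linalg.norm(np.diff(st,axis=0),axis=1),'dir',np.degrees(np.arctan2(*(st[1]-st[0])[1::-1])),np.degrees(np.arctan2(*(st[2]-st[3])[1::-1])))
k=A(147,93,.097);e1=A(150,275,.097);e2=A(208,268,.097);print('knuckle',k,e1,e2,(e1+e2)/2,'eyedir',np.degrees(np.arctan2(*(e2-e1)[1::-1])),'ax',np.degrees(np.arctan2(*((e1+e2)/2-k)[1::-1])))
h1=B(563,160,.168);h2=B(700,180,.168);print('handles',h1,h2,np.degrees(np.arctan2(*(h2-h1)[1::-1])))
s=robot.read_state();R=s['eef_rot'];print('toolx deg',np.degrees(np.arctan2(R[1,0],R[0,0])))
for p in [(.42,-.07)]:
  print(R.T@(np.array([*(st.mean(0)[:2]),.25])-s['tcp_pos']))
E
```

```text
spindle [0.48774399 0.1824459  0.012     ] [0.10790902 0.11045173 0.10851094]
stand [ 0.48164543 -0.07760865  0.006     ] [0.10802944 0.09840919 0.10716287] dir -100.0640846204325 -100.11970093500791
knuckle [0.51879648 0.18910432 0.097     ] [0.45040108 0.18721806 0.097     ] [0.45257044 0.16575308 0.097     ] [0.45148576 0.17648557 0.097     ] eyedir -84.22898801983625 ax -169.3819987818869
handles [ 0.48337614 -0.05069031  0.168     ] [ 0.47553476 -0.09844557  0.168     ] -99.324716375939
toolx deg 158.18376829819346
[-0.4760233  -0.41792674  0.00163427]
```

Emit:
send_rows:
  steps:
    - [0.09,-0.02,-0.018,0,0]
    - [0.09,-0.055,-0.048,0,-1]
    - [0.09,-0.09,-0.079,0,-2]
    - [0.09,-0.125,-0.11,0,-3]
    - [0.09,-0.16,-0.14,0,-4]
    - [0.09,-0.195,-0.171,0,-5]
    - [0.09,-0.23,-0.202,0,-6]
    - [0.09,-0.265,-0.233,0,-7]
    - [0.09,-0.3,-0.263,0,-8]
    - [0.09,-0.335,-0.294,0,-9]
    - [0.09,-0.37,-0.325,0,-10]
    - [0.09,-0.405,-0.356,0,-11]
    - [0.09,-0.44,-0.386,0,-11.8]
    - [0.09,-0.465,-0.408,0,-11.8]
    - [0.09,-0.476,-0.418,0,-11.8]
    - [0.09,-0.476,-0.418,0,-11.8]
    - [0.09,-0.476,-0.418,0,-11.8]
  force: 40

```text
clock: 1.95
tcp_pos: [0.481, -0.0766, 0.2515]
eef_rot: [[-0.985, 0.174, -0.001], [0.174, 0.985, 0.001], [0.001, 0.001, -1.0]]
contact_force: [0.2, -0.1, 0.5]
grip_width: 0.978
finger_force: 0.0
```

```bash
python3 - <<'E'
from h import *
s=robot.read_state();f=robot.grab_frame('wrist');T=wristT(s,f)
print(s['clock'],s['tcp_pos'],np.degrees(np.arctan2(s['eef_rot'][1,0],s['eef_rot'][0,0])),s['contact_force'])
im=f['pixels'][:,:,::-1].copy()
np.save('w1.npy',im)
for p in [(.4816,-.0776,.062),(.4816,-.0776,.168)]:print(wproj(T,f,p))
cv2.imwrite('pics/w1.png',im)
E
```

```text
1.95 [ 0.48104602 -0.07658447  0.25147641] 169.98364096048428 [ 0.16841474 -0.12816794  0.51099681]
(np.float64(319.3969821749013), np.float64(180.89524907876572))
(np.float64(318.95840414813773), np.float64(216.31643010679093))
```

View pics/w1.png

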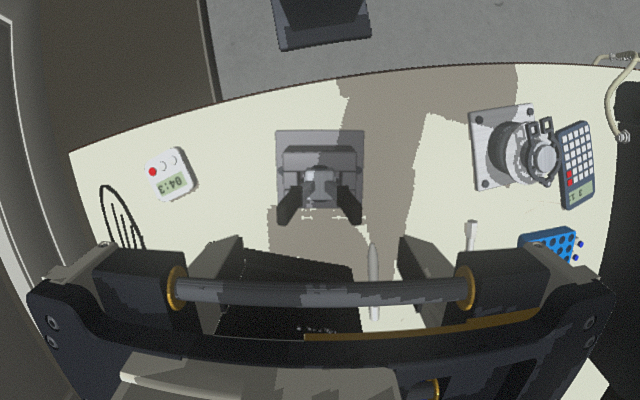

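The wrist view shows the pliers' black handles at about (287,205) and (350,205), symmetric about column 319 and parallel to the image columns. The fingers straddle them.

```bash
python3 - <<'E'
from h import *
im=np.load('w1.npy');s=robot.read_state();f=robot.grab_frame('wrist');T=wristT(s,f)
c=np.array([.4816,-.0776,.062]);a=np.radians(80);X=np.array([np.sin(a),-np.cos(a),0]);Y=np.array([np.cos(a),np.sin(a),0])
for z,h in [(.106,33),(.054,22)]:
  for sy in(-1,1):
    for sx in (-1,1): print(z,sy,sx,np.round(wproj(T,f,c+Y*sy*h/1000+X*sx*.009+np.array([0,0,z])),1))
cv2.imwrite('pics/w1c.png',cv2.resize(im[120:240,265:375],(770,840)[::1],interpolation=cv2.INTER_CUBIC)[200:800])
E
```

```text
0.106 -1 -1 [274.1 204.9]
0.106 -1 1 [275.3 227.2]
0.106 1 -1 [362.9 205. ]
0.106 1 1 [361.8 227.3]
0.054 -1 -1 [294.4 186.3]
0.054 -1 1 [294.9 205.2]
0.054 1 -1 [343.3 186.3]
0.054 1 1 [342.8 205.2]
```

View pics/w1c.png

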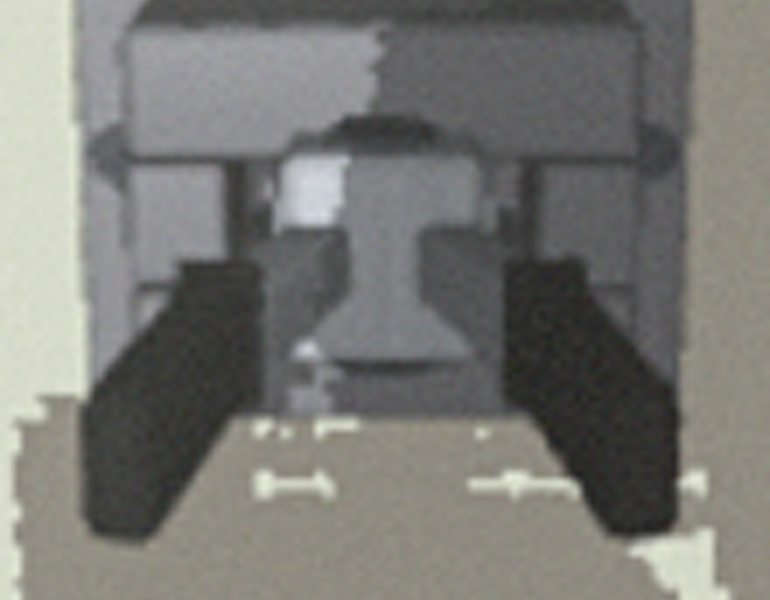

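The crop shows the handle tops at columns 276.9 and 361.9 (full image), centred at 319.4, and rows 207–225. That puts the pliers within 1 mm of the estimate and the tool is lined up, so I'll descend and grip.

Emit:
send_rows:
  steps:
    - [0.09,0,0,0.02,0]
    - [0.09,-0.001,0,0.05,0]
    - [0.09,-0.001,0,0.08,0]
    - [0.09,-0.001,0,0.095,0]
    - [0.09,-0.001,0,0.1,0]
    - [0.09,-0.001,0,0.1,0]
    - [0.078,-0.001,0,0.1,0]
    - [0.07,-0.001,0,0.1,0]
    - [0.066,-0.001,0,0.1,0]
    - [0.063,-0.001,0,0.1,0]
    - [0.062,-0.001,0,0.1,0]
    - [0.062,-0.001,0,0.1,0]
    - [0.062,-0.001,0,0.1,0]
  force: 40

```text
clock: 3.35
tcp_pos: [0.4834, -0.0779, 0.1529]
eef_rot: [[-0.985, 0.174, 0.002], [0.174, 0.985, -0.001], [-0.003, -0.0, -1.0]]
contact_force: [-1.3, 0.7, 7.4]
grip_width: 0.676
finger_force: 11.7
```

Emit:
send_rows:
  steps:
    - [0.062,0,0,-0.005,0]
    - [0.062,0,0,-0.015,0]
    - [0.062,0,0,-0.03,0]
    - [0.062,0,0,-0.05,0]
    - [0.062,0,0,-0.07,0]
    - [0.062,0,0,-0.09,0]
    - [0.062,0,0,-0.11,0]
    - [0.062,0,0,-0.125,0]
    - [0.062,0,0,-0.13,0]
    - [0.062,0,0,-0.13,0]

```text
clock: 4.35
tcp_pos: [0.4827, -0.0778, 0.2823]
eef_rot: [[-0.985, 0.174, 0.001], [0.174, 0.985, -0.0], [-0.001, -0.0, -1.0]]
contact_force: [-0.8, 0.1, -2.8]
grip_width: 0.681
finger_force: 9.5
```

```bash
python3 - <<'E'
from h import *
s=robot.read_state();R=s['eef_rot'];e=np.array([.4515,.1765,0])
d=R.T@(e-s['tcp_pos']);print(s['tcp_pos'],d,np.degrees(np.arctan2(R[1,0],R[0,0])),s['contact_force'])
E
```

```text
[ 0.48270595 -0.07776196  0.28229466] [0.07528491 0.24498152 0.28218694] 169.9830794436521 [-0.80825573  0.06746403 -2.77456981]
```

Emit:
send_rows:
  steps:
    - [0.062,0.005,0.015,0,-1]
    - [0.062,0.014,0.045,0,-3]
    - [0.062,0.024,0.08,0,-6]
    - [0.062,0.035,0.115,0,-9]
    - [0.062,0.046,0.15,0,-12]
    - [0.062,0.057,0.185,0,-15]
    - [0.062,0.067,0.22,0,-17]
    - [0.062,0.073,0.238,0,-17]
    - [0.062,0.075,0.245,0,-17]
    - [0.062,0.075,0.245,0,-17]
    - [0.062,0.075,0.245,0,-17]

```text
clock: 5.45
tcp_pos: [0.4512, 0.176, 0.2813]
eef_rot: [[-0.993, -0.122, -0.001], [-0.122, 0.993, -0.001], [0.001, -0.0, -1.0]]
contact_force: [1.0, 0.7, -1.8]
grip_width: 0.676
finger_force: 9.5
```

```bash
python3 - <<'E'
from h import *
s=robot.read_state();f=robot.grab_frame('wrist');T=wristT(s,f);R=s['eef_rot']
print(s['clock'],s['tcp_pos'],np.degrees(np.arctan2(R[1,0],R[0,0])),s['contact_force'])
im=f['pixels'][:,:,::-1].copy();np.save('w2.npy',im)
for sy in(-1,1):
  print('tip',wproj(T,f,s['tcp_pos']+R@[0,sy*.0111,.139]), 'sh',wproj(T,f,s['tcp_pos']+R@[0,sy*.0111,.133]))
  print('eye est',wproj(T,f,[.4515+.0011*sy,.1765+sy*-.011,.097]))
c=cv2.resize(im[90:230,240:400],(800,700),interpolation=cv2.INTER_CUBIC)[:600];cv2.imwrite('pics/w2c.png',c)
E
```

```text
5.45 [0.45123299 0.1760137  0.28132855] -173.02077162006898 [ 1.03810137  0.67231999 -1.83073306]
tip (np.float64(308.39704515194677), np.float64(193.6721217498165)) sh (np.float64(308.1459387697741), np.float64(195.6089978473701))
eye est (np.float64(331.4685069563622), np.float64(181.9069192034113))
tip (np.float64(332.6089726879722), np.float64(193.66895317781513)) sh (np.float64(332.8561668543352), np.float64(195.60581185400883))
eye est (np.float64(310.5696793957173), np.float64(181.4585534687007))
```

View pics/w2c.png

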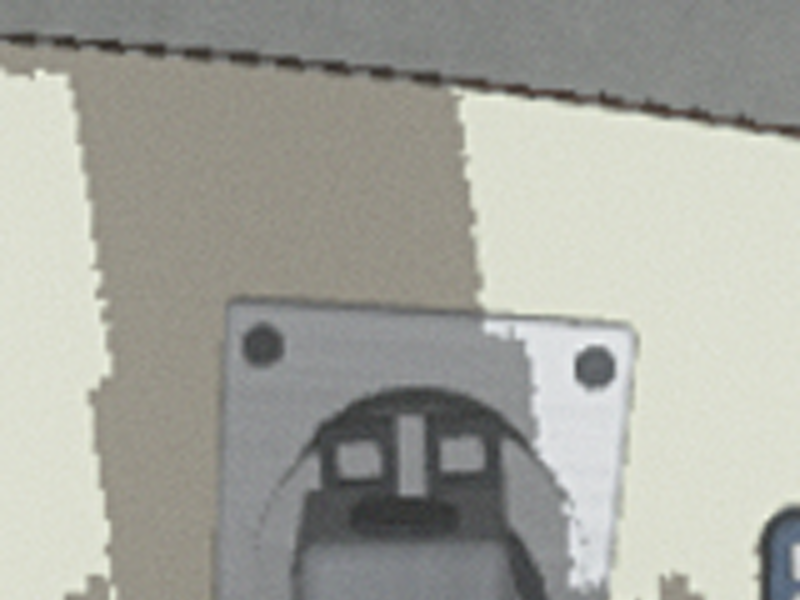

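The crop shows the two ring eyes at about (311,181.5) and (332,180.7) in the full image. The pliers' hinge block below them, with its top edge near crop row 543, hides the tips. I'll refine with contours.

```bash
python3 - <<'E'
from h import *
s=robot.read_state();f=robot.grab_frame('wrist');T=wristT(s,f);R=s['eef_rot'];im=f['pixels'][:,:,::-1]
t=s['tcp_pos'];tl=lambda p:R.T@(p-t)
for z,n in((.089,'bot'),(.069,'top')):
  for sy in(-1,1):
    for x in (.016,): print('block',n,sy,np.round((np.array(wproj(T,f,t+R@[x,sy*.015,z]))-[240,90])*5+2,1))
g=cv2.cvtColor(im,cv2.COLOR_BGR2GRAY);c=cv2.resize(g[160:200,295:350],None,fx=10,fy=10,interpolation=cv2.INTER_CUBIC)
m=(c>75).astype(np.uint8)
n,_,st,ce=cv2.connectedComponentsWithStats(m)
P=[]
for i in range(1,n):
  if 1000<st[i][4]<9000:
    u,v=(ce[i]+.5)/10-.5+[295,160];p=wonz(T,f,u,v,.097);P.append(p);print(st[i],u,v,p,tl(p)*1000)
print('ring eye yaw',[np.degrees(np.arctan2(*(P[1]-P[0])[1::-1]))] if len(P)>1 else'')
# spindle plate: near edge line via Canny bounds for yaw not needed
cv2.imwrite('pics/w3c.png',cv2.resize(im[170:225,290:350],(720,660),interpolation=cv2.INTER_CUBIC)[:600])
E
```

```text
block bot -1 [304.1 515. ]
block bot 1 [504.7 514.9]
block top -1 [295.1 556.7]
block top 1 [513.6 556.7]
[ 324  138  108  111 8609] 332.1810372865606 179.80517481705192 [0.44831864 0.18771681 0.097     ] [  1.53677185  12.32374806 184.44223289]
[ 116  173  111   89 8331] 311.6165706397791 181.13984515664387 [0.45239051 0.16631815 0.097     ] [ 7.70548525e-02 -9.40991025e+00  1.84449036e+02]
ring eye yaw [np.float64(-79.22619198977742)]
```

View pics/w3c.png

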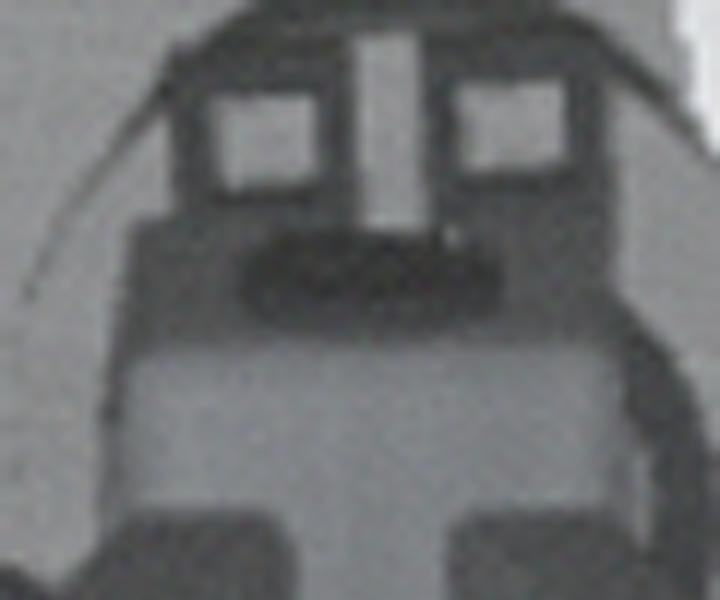

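The crop shows the eyes at crop (266,142) and (513,127), about 3.5° off the block's line. The block's front face spans rows 218–345, taller than predicted, so the pliers may lean. I'll compare with the earlier picture, where they stood upright.

```bash
python3 - <<'E'
from h import *
s=robot.read_state();f=robot.grab_frame('wrist');T=wristT(s,f);R=s['eef_rot'];t=s['tcp_pos']
print('now handle low edge pred',[np.round(wproj(T,f,t+R@[.009,sy*.02,.035]),1) for sy in(-1,1)],'obs row 212.2; torque',s['wrist_torque'])
print('now block top/bot pred rows',[wproj(T,f,t+R@[.016,0,z])[1] for z in(.069,.089)],'obs 198.3 187.7')
# w1 pose: (same orientation approx exact down)
R1=np.array([[-.985,.174,-.001],[.174,.985,.001],[.001,.001,-1]]);t1=np.array([.48105,-.07658,.25148])
T1=np.eye(4);T1[:3,:3]=R1;T1[:3,3]=t1;T1=T1@f['T_tool_cam']
for dx in(0,):
  c=np.array([.4817,-.0769,.062])
  for n,x,z in[('handlelow',.009,.054),('blocktop',.016,.02),('blockbot',.016,0),('standfronttop',.0,.0),('htop far',-.009,.106),('htop near',.009,.106)]:
    print(n,wproj(T1,f,c+R1@[x,0,0]+np.array([0,0,z])))
w1=np.load('w1.npy');g1=cv2.cvtColor(w1,cv2.COLOR_BGR2GRAY)
print('w1 col 319 rows150..',list(zip(range(155,190),g1[155:190,313:317].mean(1).astype(int))))
g=cv2.cvtColor(f['pixels'],cv2.COLOR_RGB2GRAY)
print('now rows180.. at cols 302-306',list(zip(range(183,216),g[183:216,302:306].mean(1).astype(int))))
print('handle rows', [(v,g[v,295:345].astype(int)[::3].tolist()) for v in range(208,240,4)])
E
```

```text
now handle low edge pred [array([286.7, 230.1]), array([354.2, 230.1])] obs row 212.2; torque [ 0.02151062  0.01561189 -0.02847436]
now block top/bot pred rows [np.float64(200.94706195030366), np.float64(192.581369902313)] obs 198.3 187.7
handlelow (np.float64(320.1517601051097), np.float64(186.12386944875786))
blocktop (np.float64(320.1678521785136), np.float64(170.33328867225617))
blockbot (np.float64(320.1779368067794), np.float64(166.26700420279906))
standfronttop (np.float64(320.18519478045386), np.float64(180.8525792085698))
htop far (np.float64(320.1274455014436), np.float64(227.31588951454947))
htop near (np.float64(320.11176343079666), np.float64(204.84960231589628))
w1 col 319 rows150.. [(155, np.int64(155)), (156, np.int64(154)), (157, np.int64(153)), (158, np.int64(152)), (159, np.int64(152)), (160, np.int64(152)), (161, np.int64(150)), (162, np.int64(152)), (163, np.int64(149)), (164, np.int64(142)), (165, np.int64(94)), (166, np.int64(64)), (167, np.int64(61)), (168, np.int64(68)), (169, np.int64(82)), (170, np.int64(104)), (171, np.int64(147)), (172, np.int64(143)), (1
[... 1106 characters left out ...]
(79))]
handle rows [(208, [133, 115, 115, 132, 135, 131, 133, 132, 125, 134, 121, 129, 127, 127, 131, 110, 110]), (212, [142, 104, 93, 99, 99, 99, 121, 126, 130, 126, 127, 111, 92, 91, 92, 90, 111]), (216, [143, 77, 74, 78, 76, 84, 82, 129, 127, 128, 128, 86, 86, 75, 78, 78, 76]), (220, [72, 77, 76, 75, 81, 75, 78, 127, 127, 128, 130, 78, 82, 88, 77, 80, 76]), (224, [79, 79, 81, 76, 77, 75, 75, 128, 121, 124, 127, 83, 82, 84, 89, 84, 83]), (228, [57, 80, 77, 72, 80, 76, 115, 203, 196, 199, 189, 156, 93, 88, 80, 85, 85]), (232, [55, 77, 83, 94, 92, 121, 127, 129, 119, 121, 123, 127, 119, 81, 99, 101, 108]), (236, [46, 76, 80, 74, 118, 121, 125, 122, 120, 126, 126, 124, 122, 116, 79, 85, 95])]
```

```bash
python3 - <<'E'
from h import *
s=robot.read_state();R=s['eef_rot'];t=s['tcp_pos']
out=[]
for n in('scene','top'):
  f=robot.grab_frame(n);im=f['pixels'][:,:,::-1]
  u,v=map(int,proj(f,t+R@[0,0,.09]));u-=20;v-=32
  if n=='scene':out.append(cv2.resize(im[v:v+60,u:u+40],(400,600),interpolation=cv2.INTER_CUBIC))
  else:out.append(cv2.resize(im[v:v+60,u:u+40],(400,600),interpolation=cv2.INTER_CUBIC))
  for lab,p in dict(tipA=[0,-.0111,.139],tipB=[0,.0111,.139],grasp=[0,0,.006],blk=[0,0,.089],tA5=[.0115,-.0111,.139]).items():
    a=np.array(proj(f,t+R@p));print(n,lab,np.round((a-[u,v])*10+5))
cv2.imwrite('pics/side.png',np.hstack(out))
E
```

```text
scene tipA [267. 502.]
scene tipB [195. 468.]
scene grasp [162.  52.]
scene blk [206. 331.]
scene tA5 [237. 530.]
top tipA [309. 329.]
top tipB [204. 344.]
top grasp [120. 312.]
top blk [211. 328.]
top tA5 [315. 383.]
```

View pics/side.png

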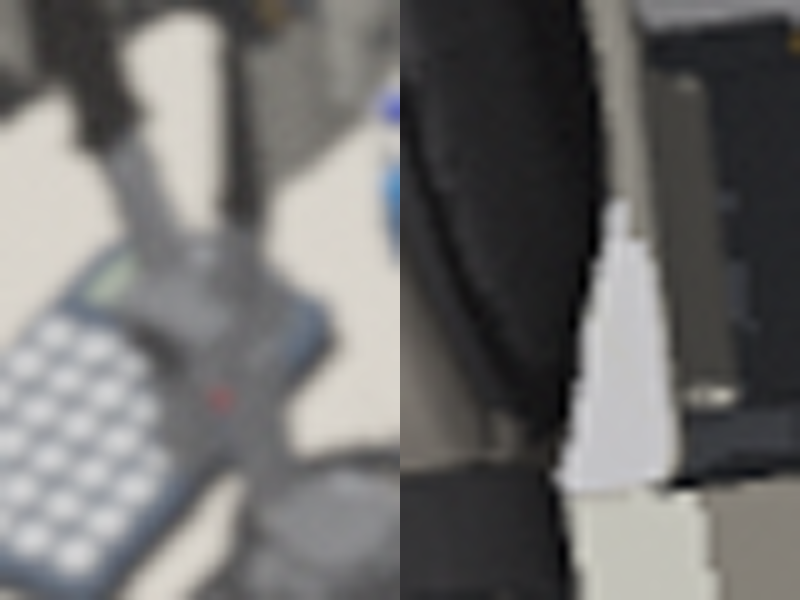

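The side view shows no clear lean. What I took for the block's lower edge in the last crop was the jaw shoulders, which sit where predicted. Correction needed is roughly x -0.5 mm, y +1.4 mm, yaw -3°. I'll descend to just above the eyes and look again.

Emit:
send_rows:
  steps:
    - [0.062,0,0.0005,0.003,-1]
    - [0.062,0,0.001,0.01,-2]
    - [0.062,-0.0005,0.0014,0.02,-3]
    - [0.062,-0.0005,0.0014,0.03,-3]
    - [0.062,-0.0005,0.0014,0.036,-3]
    - [0.062,-0.0005,0.0014,0.039,-3]
    - [0.062,-0.0005,0.0014,0.04,-3]
    - [0.062,-0.0005,0.0014,0.04,-3]

```text
clock: 6.5
tcp_pos: [0.4518, 0.1781, 0.2418]
eef_rot: [[-0.985, -0.173, 0.0], [-0.173, 0.985, 0.0], [-0.0, 0.0, -1.0]]
contact_force: [-0.2, -1.0, -2.2]
grip_width: 0.677
finger_force: 9.5
```

```bash
python3 - <<'E'
from h import *
s=robot.read_state();f=robot.grab_frame('wrist');T=wristT(s,f);R=s['eef_rot'];t=s['tcp_pos'];im=f['pixels'][:,:,::-1]
print(s['clock'],t,np.degrees(np.arctan2(R[1,0],R[0,0])),s['contact_force'])
for n,x,y,z in[('pin tip front',.0025,.0111,.141),('shoulder front',.0065,.0166,.135),('blocktop',.016,.015,.071),('blockbot',.016,.015,.091)]:
  print(n,[np.round((np.array(wproj(T,f,t+R@[x,sy*y,z]))-[290,170])*12+6) for sy in(-1,1)])
g=cv2.cvtColor(im,cv2.COLOR_BGR2GRAY);c=cv2.resize(g[160:200,295:350],None,fx=10,fy=10,interpolation=cv2.INTER_CUBIC)
n,_,st,ce=cv2.connectedComponentsWithStats((c>75).astype(np.uint8))
for i in range(1,n):
  if 500<st[i][4]<12000:
    u,v=(ce[i]+.5)/10-.5+[295,160];p=wonz(T,f,u,v,.097);print(st[i],u,v,p,(R.T@(p-t))*1000)
cv2.imwrite('pics/w4c.png',cv2.resize(im[165:220,290:350],(720,660),interpolation=cv2.INTER_CUBIC)[:600])
E
```

```text
6.5 [0.45184148 0.1780828  0.24178938] -170.01763618514838 [-0.22656218 -1.03884272 -2.24862086]
pin tip front [array([228., 251.]), array([517., 251.])]
shoulder front [array([151., 223.]), array([594., 223.])]
blocktop [array([112., 366.]), array([632., 366.])]
blockbot [array([134., 268.]), array([611., 268.])]
[  134   178   220   118 11512] 319.5988707435719 182.49071403752606 [0.4430977  0.17567399 0.097     ] [  9.06407686  -0.86609538 144.787132  ]
```

View pics/w4c.png

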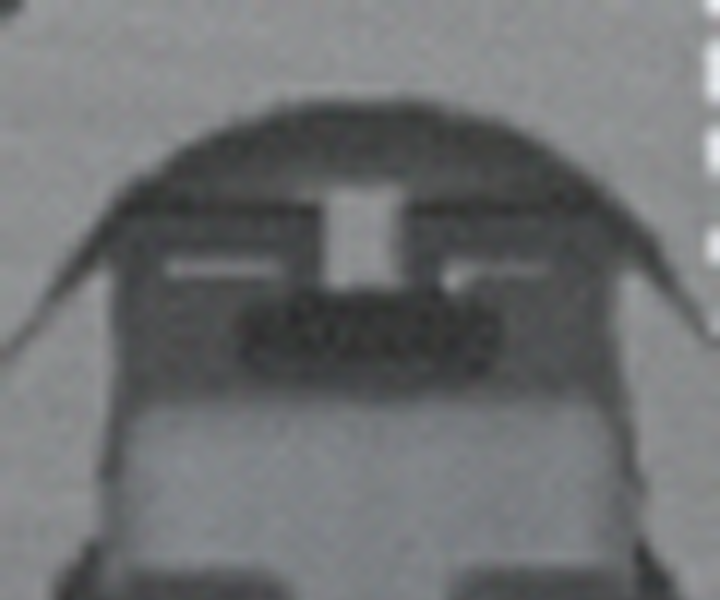

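The crop shows the shoulders just above the lugs. The eyes' front parts show as slits at row 268 (columns 165–285 and 445–545), the lug gap is centred at column 362, and the pliers' hinge is centred at 370.

```bash
python3 - <<'E'
from h import *
s=robot.read_state();f=robot.grab_frame('wrist');T=wristT(s,f);R=s['eef_rot'];t=s['tcp_pos']
g=cv2.cvtColor(f['pixels'],cv2.COLOR_RGB2GRAY).astype(int)
print('L',list(zip(range(180,196),g[180:196,305:313].mean(1).round())));print('R',list(zip(range(180,196),g[180:196,329:335].mean(1).round())))
tl=lambda u,v,z:R.T@(wonz(T,f,u,v,z)-t)*1000
for v in(185.5,186,186.5):print('eye front edge',v,tl(320,v,.097)[0]-4.5)
for v in(187.5,188,189):print('shoulder',v,tl(320,v,t[2]-.135)[0]-6.5)
print('slot cent y',tl(290+362/12-.5,184,.097)[1],'hinge',tl(290+370/12-.5,194,t[2]-.081)[1])
E
```

```text
L [(180, np.float64(69.0)), (181, np.float64(64.0)), (182, np.float64(54.0)), (183, np.float64(69.0)), (184, np.float64(68.0)), (185, np.float64(70.0)), (186, np.float64(80.0)), (187, np.float64(99.0)), (188, np.float64(80.0)), (189, np.float64(76.0)), (190, np.float64(73.0)), (191, np.float64(70.0)), (192, np.float64(67.0)), (193, np.float64(69.0)), (194, np.float64(70.0)), (195, np.float64(72.0))]
R [(180, np.float64(71.0)), (181, np.float64(66.0)), (182, np.float64(58.0)), (183, np.float64(70.0)), (184, np.float64(71.0)), (185, np.float64(70.0)), (186, np.float64(96.0)), (187, np.float64(123.0)), (188, np.float64(83.0)), (189, np.float64(78.0)), (190, np.float64(73.0)), (191, np.float64(70.0)), (192, np.float64(70.0)), (193, np.float64(70.0)), (194, np.float64(71.0)), (195, np.float64(73.0))]
eye front edge 185.5 1.626335246880826
eye front edge 186 1.1441278781528128
eye front edge 186.5 0.6614893257728847
shoulder 187.5 0.49847323714957703
shoulder 188 0.03189145439039276
shoulder 189 -0.9025582795150893
slot cent y -0.8052555044562695 hinge -0.13256267463913576
```

Emit:
send_rows:
  steps:
    - [0.062,0.0007,-0.0006,0,0]
    - [0.062,0.0007,-0.0006,0.001,0]
    - [0.062,0.0007,-0.0006,0.0025,0]
    - [0.062,0.0007,-0.0006,0.004,0]
    - [0.062,0.0007,-0.0006,0.0055,0]
    - [0.062,0.0007,-0.0006,0.007,0]
    - [0.062,0.0007,-0.0006,0.0085,0]
    - [0.062,0.0007,-0.0006,0.0095,0]
    - [0.062,0.0007,-0.0006,0.0095,0]
    - [0.062,0.0007,-0.0006,0.0095,0]

```text
clock: 7.6
tcp_pos: [0.4512, 0.1773, 0.2323]
eef_rot: [[-0.985, -0.173, 0.0], [-0.173, 0.985, 0.0], [-0.0, 0.0, -1.0]]
contact_force: [0.6, 0.3, -2.5]
grip_width: 0.673
finger_force: 9.5
```

```bash
python3 - <<'E'
from h import *
out=[];s=robot.read_state();print(s['tcp_pos'],s['contact_force'],s['wrist_torque'])
f=robot.grab_frame('wrist');T=wristT(s,f);im=f['pixels'][:,:,::-1]
out.append(cv2.resize(im[165:215,295:345],(400,400),interpolation=cv2.INTER_CUBIC))
f=robot.grab_frame('scene');im=f['pixels'][:,:,::-1];u,v=map(int,proj(f,[.47,.18,.1]))
out.append(cv2.resize(im[v-25:v+25,u-25:u+25],(400,400),interpolation=cv2.INTER_CUBIC))
cv2.imwrite('pics/ins.png',np.hstack(out))
E
```

```text
[0.4511839  0.17732867 0.23227201] [ 0.5660042   0.30592268 -2.51482939] [0.01492175 0.060968   0.04011916]
```

View pics/ins.png

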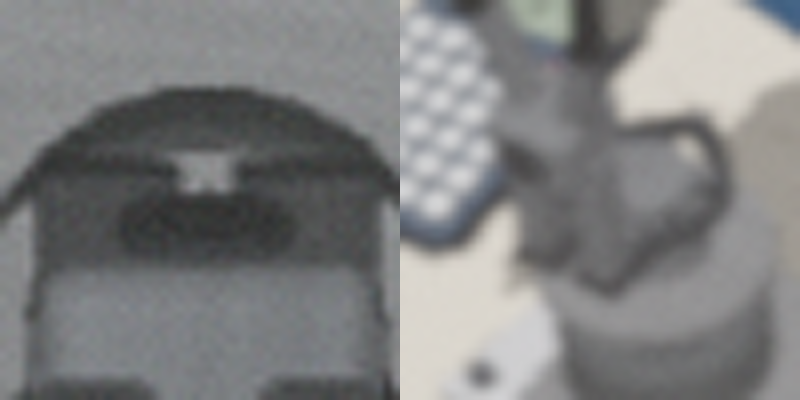

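The wrist crop shows shoulders down on the lugs with the eyes fully covered. The scene crop shows the ring apparently level. I'll check the lug edge numerically for tipping.

```bash
python3 - <<'E'
from h import *
s=robot.read_state();f=robot.grab_frame('wrist');T=wristT(s,f);R=s['eef_rot'];t=s['tcp_pos']
g=cv2.cvtColor(f['pixels'],cv2.COLOR_RGB2GRAY).astype(int)
for a,b in((305,313),(329,335)):print(list(zip(range(178,192),g[178:192,a:b].mean(1).round())))
# earlier lug front line at row 182 (tcp .45184,.17808,.24179, same R)
T0=np.eye(4);T0[:3,:3]=R;T0[:3,3]=[.45184,.17808,.24179];T0=T0@f['T_tool_cam']
p=wonz(T0,f,320,182.0,.097);print('lug line world',p,'expected row now',wproj(T,f,p),'if 6mm lower',wproj(T,f,p-[0,0,.006]))
E
```

```text
[(178, np.float64(91.0)), (179, np.float64(75.0)), (180, np.float64(68.0)), (181, np.float64(66.0)), (182, np.float64(70.0)), (183, np.float64(76.0)), (184, np.float64(70.0)), (185, np.float64(59.0)), (186, np.float64(59.0)), (187, np.float64(73.0)), (188, np.float64(77.0)), (189, np.float64(75.0)), (190, np.float64(72.0)), (191, np.float64(68.0))]
[(178, np.float64(82.0)), (179, np.float64(68.0)), (180, np.float64(67.0)), (181, np.float64(68.0)), (182, np.float64(72.0)), (183, np.float64(80.0)), (184, np.float64(73.0)), (185, np.float64(62.0)), (186, np.float64(63.0)), (187, np.float64(73.0)), (188, np.float64(80.0)), (189, np.float64(79.0)), (190, np.float64(73.0)), (191, np.float64(70.0))]
lug line world [0.44255871 0.17595821 0.097     ] expected row now (np.float64(320.67216306462115), np.float64(185.52281964306792)) if 6mm lower (np.float64(320.6698294351046), np.float64(183.78729828512007))
```

Ring is level and the pins are in. Now I'll start squeezing.

Emit:
send_rows:
  steps:
    - [0.061,0,0,0,0]
    - [0.06,0,0,0,0]
    - [0.059,0,0,0,0]
    - [0.058,0,0,0,0]
    - [0.057,0,0,0,0]
    - [0.056,0,0,0,0]
    - [0.055,0,0,0,0]
    - [0.054,0,0,0,0]
    - [0.053,0,0,0,0]
    - [0.052,0,0,0,0]
    - [0.051,0,0,0,0]
    - [0.05,0,0,0,0]
  force: 50

```text
clock: 8.95
tcp_pos: [0.4512, 0.1772, 0.2322]
eef_rot: [[-0.985, -0.173, 0.0], [-0.173, 0.985, -0.0], [-0.0, -0.0, -1.0]]
contact_force: [-0.6, -0.5, -2.1]
grip_width: 0.548
finger_force: 12.1
```

```bash
cat > gap.py <<'E'
from h import *
s=robot.read_state();f=robot.grab_frame('wrist');T=wristT(s,f);R=s['eef_rot'];t=s['tcp_pos']
g=cv2.cvtColor(f['pixels'],cv2.COLOR_RGB2GRAY).astype(int)
print(s['clock'],t,s['contact_force'].round(1),s['wrist_torque'].round(2),s['grip_width']*.0918,s['finger_force'])
for v in range(182,194):print(v,g[v,296:346].tolist())
E
python3 gap.py
```

```text
8.95 [0.45117867 0.17723031 0.23224485] [-0.6 -0.5 -2.1] [-0.11 -0.04 -0.01] 0.050286696964406595 12.053091684356332
182 [138, 139, 143, 138, 143, 122, 90, 63, 64, 57, 67, 64, 68, 65, 78, 75, 77, 79, 79, 83, 83, 78, 80, 80, 79, 77, 81, 81, 81, 84, 82, 81, 84, 80, 77, 72, 78, 66, 72, 66, 66, 64, 68, 73, 85, 116, 138, 142, 135, 135]
183 [140, 143, 141, 129, 99, 82, 66, 59, 70, 65, 71, 69, 72, 81, 85, 80, 84, 86, 85, 84, 84, 85, 82, 89, 87, 87, 86, 84, 94, 93, 88, 85, 79, 89, 87, 80, 81, 81, 74, 73, 70, 69, 67, 64, 70, 84, 118, 140, 143, 137]
184 [145, 140, 115, 96, 72, 59, 59, 53, 60, 64, 54, 67, 64, 66, 63, 67, 65, 69, 73, 93, 123, 130, 130, 128, 128, 130, 127, 129, 121, 98, 64, 58, 70, 66, 68, 66, 67, 68, 67, 61, 62, 63, 65, 68, 67, 65, 90, 132, 141, 142]
185 [140, 122, 79, 62, 55, 53, 57, 59, 57, 53, 59, 60, 60, 60, 58, 52, 56, 63, 61, 82, 133, 145, 147, 141, 138, 142, 143, 147, 126, 77, 56, 61, 61, 62, 58, 62, 65, 61, 63, 61, 59, 62, 62, 57, 58, 62, 73, 98, 127, 142]
186 [135, 105, 61, 61, 63, 58, 64, 70, 66, 60, 66, 62, 61, 60, 57, 61, 64, 65, 69, 75, 128, 140, 142, 144, 141, 140,
[... 854 characters left out ...]
5, 59, 60, 54, 60, 75, 80, 78, 80, 81, 80, 79, 77, 84, 81, 80, 84, 87, 88, 74]
191 [70, 84, 76, 84, 78, 77, 81, 77, 83, 79, 73, 79, 75, 70, 54, 55, 48, 56, 51, 52, 60, 56, 54, 60, 54, 57, 60, 56, 57, 57, 57, 51, 57, 55, 61, 68, 81, 80, 79, 81, 88, 79, 83, 76, 86, 83, 81, 92, 119, 105]
192 [99, 86, 76, 75, 77, 80, 75, 77, 77, 76, 72, 79, 75, 67, 58, 54, 49, 55, 56, 58, 54, 51, 54, 54, 53, 56, 56, 53, 56, 52, 57, 54, 59, 58, 57, 63, 79, 81, 77, 87, 82, 79, 77, 83, 82, 78, 79, 94, 132, 125]
193 [120, 91, 75, 82, 78, 79, 84, 72, 81, 75, 75, 79, 71, 61, 60, 59, 62, 57, 61, 56, 53, 55, 58, 54, 53, 54, 53, 54, 54, 57, 57, 63, 60, 59, 63, 66, 79, 80, 82, 83, 80, 76, 77, 73, 76, 79, 74, 98, 137, 139]
```

The gap between the lugs has widened from about 6.4 to 7.9 mm, so the pins are engaged and the ring is opening. I'll continue squeezing steadily.

Emit:
send_rows:
  steps:
    - [0.049,0,0,0,0]
    - [0.048,0,0,0,0]
    - [0.047,0,0,0,0]
    - [0.046,0,0,0,0]
    - [0.045,0,0,0,0]
    - [0.044,0,0,0,0]
    - [0.043,0,0,0,0]
    - [0.042,0,0,0,0]
    - [0.041,0,0,0,0]
    - [0.04,0,0,0,0]
    - [0.039,0,0,0,0]
    - [0.038,0,0,0,0]

```text
clock: 10.2
tcp_pos: [0.4511, 0.1773, 0.2322]
eef_rot: [[-0.985, -0.173, -0.0], [-0.173, 0.985, 0.0], [0.0, 0.0, -1.0]]
contact_force: [0.4, -0.2, -1.4]
grip_width: 0.418
finger_force: 14.2
```

```bash
python3 gap.py | cut -c1-260 | sed -n '1p;4,8p'
```

```text
10.2 [0.45112285 0.17732664 0.23219509] [ 0.4 -0.2 -1.4] [-0.01  0.01 -0.04] 0.038359629393942066 14.228493422269821
184 [113, 111, 113, 98, 67, 54, 53, 57, 62, 57, 56, 60, 52, 57, 60, 62, 92, 111, 122, 131, 130, 131, 128, 125, 129, 128, 127, 130, 129, 133, 126, 124, 93, 67, 64, 58, 61, 58, 64, 52, 63, 61, 60, 62, 65, 69, 85, 103, 105, 117]
185 [75, 77, 74, 70, 52, 58, 51, 57, 50, 55, 54, 67, 64, 67, 62, 75, 110, 130, 132, 142, 139, 143, 143, 140, 144, 140, 144, 143, 140, 144, 144, 140, 103, 65, 63, 65, 61, 67, 61, 66, 61, 59, 59, 62, 60, 56, 60, 68, 67, 83]
186 [61, 56, 56, 59, 60, 65, 60, 68, 60, 65, 65, 65, 70, 68, 65, 74, 117, 140, 141, 137, 137, 142, 140, 136, 136, 140, 142, 141, 144, 143, 145, 142, 108, 69, 69, 69, 70, 70, 65, 69, 67, 69, 67, 69, 69, 67, 64, 62, 61, 65]
187 [70, 73, 80, 69, 72, 77, 73, 76, 74, 66, 75, 71, 62, 68, 71, 70, 109, 134, 133, 131, 127, 127, 131, 130, 131, 134, 132, 129, 126, 128, 134, 139, 102, 71, 74, 70, 71, 68, 74, 72, 74, 79, 78, 77, 80, 74, 78, 78, 75, 77]
188 [73, 79, 75, 80, 76, 77, 83, 81, 75, 66, 65, 63, 67, 72, 65, 70, 83, 98, 93, 74, 66, 64, 54, 61, 61, 62, 55, 58, 69, 74, 76, 88, 79, 71, 65, 72, 72, 64, 69, 68, 81, 83, 79, 82, 81, 82, 81, 83, 77, 82]
```

Emit:
send_rows:
  steps:
    - [0.037,0,0,0,0]
    - [0.036,0,0,0,0]
    - [0.035,0,0,0,0]
    - [0.034,0,0,0,0]
    - [0.033,0,0,0,0]
    - [0.032,0,0,0,0]
    - [0.031,0,0,0,0]
    - [0.03,0,0,0,0]
    - [0.029,0,0,0,0]
    - [0.028,0,0,0,0]
    - [0.027,0,0,0,0]
    - [0.026,0,0,0,0]
    - [0.025,0,0,0,0]
    - [0.024,0,0,0,0]
    - [0.023,0,0,0,0]
    - [0.022,0,0,0,0]
    - [0.021,0,0,0,0]
    - [0.0205,0,0,0,0]
    - [0.0205,0,0,0,0]

```text
clock: 12.15
tcp_pos: [0.4511, 0.1773, 0.2322]
eef_rot: [[-0.985, -0.173, 0.0], [-0.173, 0.985, 0.0], [-0.0, 0.0, -1.0]]
contact_force: [0.1, -0.4, -4.0]
grip_width: 0.235
finger_force: 49.5
```

```bash
sed -i 's/296:346/280:362/' gap.py; python3 gap.py | sed -n '1p;3,9p'
```

```text
12.15 [0.45114777 0.17734814 0.23221432] [ 0.1 -0.4 -4. ] [0.06 0.01 0.03] 0.02160020885463571 49.49576326645911
183 [140, 141, 139, 136, 139, 144, 142, 138, 143, 142, 148, 140, 117, 107, 105, 94, 84, 78, 75, 68, 65, 61, 52, 46, 56, 62, 65, 70, 71, 77, 77, 78, 78, 85, 86, 80, 84, 86, 82, 81, 86, 86, 86, 86, 86, 92, 85, 78, 82, 76, 80, 75, 78, 70, 74, 63, 54, 56, 53, 55, 54, 61, 70, 72, 75, 80, 85, 85, 91, 100, 113, 163, 191, 211, 213, 214, 211, 207, 210, 211, 209, 211]
184 [140, 141, 139, 138, 138, 136, 139, 119, 104, 100, 97, 92, 83, 71, 66, 61, 59, 52, 47, 58, 58, 66, 67, 59, 56, 64, 74, 75, 79, 82, 81, 86, 102, 113, 127, 133, 126, 127, 127, 130, 127, 125, 128, 125, 128, 132, 126, 121, 116, 107, 90, 84, 83, 81, 77, 71, 57, 65, 66, 74, 66, 64, 66, 58, 66, 62, 65, 64, 62, 68, 80, 102, 128, 163, 213, 214, 213, 209, 210, 208, 210, 211]
185 [136, 136, 140, 142, 139, 140, 142, 87, 61, 59, 57, 54, 60, 60, 57, 59, 59, 63, 62, 69, 65, 67, 67, 65, 57, 66, 76, 85, 95, 104, 114, 121, 123, 126, 140, 141, 141, 135, 128, 128, 130, 123, 128, 130, 139, 141, 141, 140, 132, 131, 123, 116, 109, 108, 9
[... 860 characters left out ...]
9, 138, 142, 137, 140, 131, 108, 86, 79, 75, 72, 77, 76, 75, 76, 79, 72, 78, 75, 61, 60, 66, 72, 61, 61, 82, 122, 142, 134, 137, 105, 70, 52, 45, 49, 50, 49, 52, 50, 53, 51, 58, 52, 53, 52, 48, 49, 53, 48, 58, 71, 81, 96, 96, 81, 71, 65, 71, 68, 75, 79, 73, 78, 79, 84, 78, 76, 77, 82, 78, 83, 76, 82, 118, 182, 210, 212, 212, 214, 209, 212, 210]
189 [143, 139, 142, 139, 139, 139, 129, 94, 85, 85, 75, 77, 79, 75, 79, 75, 77, 81, 76, 76, 81, 78, 69, 67, 67, 64, 113, 139, 123, 107, 76, 53, 47, 55, 46, 58, 52, 49, 55, 50, 47, 56, 57, 58, 49, 54, 48, 52, 52, 55, 52, 66, 80, 78, 85, 73, 69, 72, 72, 100, 95, 81, 78, 79, 85, 80, 82, 79, 80, 78, 79, 82, 80, 115, 182, 213, 212, 210, 211, 210, 211, 211]
```

The jaws are at the stop with 49.5 N of grip. The downward force is about one ring weight more than before, so the pliers are carrying the spread ring. Pushing down now.

Emit:
send_rows:
  steps:
    - [0.0205,0,0,0.001,0]
    - [0.0205,0,0,0.0025,0]
    - [0.0205,0,0,0.0045,0]
    - [0.0205,0,0,0.0065,0]
    - [0.0205,0,0,0.0085,0]
    - [0.0205,0,0,0.0105,0]
    - [0.0205,0,0,0.0125,0]
    - [0.0205,0,0,0.0145,0]
    - [0.0205,0,0,0.0165,0]
    - [0.0205,0,0,0.018,0]
    - [0.0205,0,0,0.019,0]
    - [0.0205,0,0,0.019,0]
  force: 55

```text
clock: 13.4
tcp_pos: [0.4511, 0.1773, 0.2131]
eef_rot: [[-0.985, -0.173, -0.0], [-0.173, 0.985, 0.0], [0.0, 0.0, -1.0]]
contact_force: [-0.9, -0.3, -2.8]
grip_width: 0.235
finger_force: 54.5
```

Emit:
send_rows:
  steps:
    - [0.0205,0,0,0.0015,0]
    - [0.0205,0,0,0.003,0]
    - [0.0205,0,0,0.0045,0]
    - [0.0205,0,0,0.006,0]
    - [0.0205,0,0,0.007,0]
    - [0.0205,0,0,0.008,0]
    - [0.0205,0,0,0.008,0]

```text
clock: 14.1
tcp_pos: [0.4513, 0.1773, 0.2054]
eef_rot: [[-0.985, -0.173, 0.001], [-0.173, 0.985, 0.0], [-0.001, 0.0, -1.0]]
contact_force: [0.1, -0.1, 1.7]
grip_width: 0.234
finger_force: 54.7
```

```bash
python3 gap.py | sed -n '1p;5,12p'
```

```text
14.1 [0.45126961 0.17733075 0.20538022] [ 0.1 -0.1  1.7] [-0.06  0.07 -0.01] 0.021469631407336758 54.71759995445609
185 [135, 136, 136, 135, 134, 134, 123, 83, 59, 58, 56, 58, 58, 57, 59, 53, 59, 62, 64, 68, 68, 64, 65, 68, 56, 73, 66, 55, 57, 62, 57, 56, 66, 63, 62, 63, 56, 58, 59, 59, 59, 61, 60, 56, 61, 63, 61, 62, 59, 62, 62, 60, 58, 61, 63, 55, 55, 75, 70, 70, 73, 71, 71, 66, 66, 72, 64, 67, 65, 66, 63, 58, 68, 104, 173, 208, 211, 208, 212, 206, 203, 207]
186 [135, 133, 131, 133, 136, 132, 107, 68, 57, 57, 65, 73, 65, 69, 68, 71, 73, 67, 69, 65, 67, 69, 65, 65, 51, 59, 56, 65, 59, 61, 61, 55, 60, 56, 55, 56, 54, 58, 59, 58, 55, 56, 57, 59, 56, 59, 59, 61, 57, 59, 66, 60, 63, 64, 58, 63, 59, 72, 68, 70, 67, 68, 71, 75, 73, 73, 68, 69, 77, 70, 75, 70, 71, 91, 129, 200, 209, 209, 210, 210, 209, 209]
187 [134, 134, 136, 134, 135, 127, 112, 78, 75, 79, 70, 78, 75, 71, 73, 75, 74, 77, 66, 65, 66, 67, 65, 71, 59, 57, 57, 60, 63, 65, 58, 56, 55, 55, 50, 55, 50, 49, 49, 51, 51, 54, 50, 54, 50, 48, 52, 51, 57, 56, 60, 62, 68, 62, 63, 57, 61, 72, 71, 61, 64, 65, 74, 74, 77, 79, 80, 79, 78,
[... 1107 characters left out ...]
]
191 [135, 135, 134, 136, 135, 137, 133, 94, 80, 76, 79, 75, 70, 76, 78, 71, 77, 70, 74, 73, 78, 75, 69, 78, 74, 74, 76, 72, 76, 69, 55, 53, 48, 54, 58, 51, 55, 52, 55, 52, 55, 45, 51, 54, 52, 52, 54, 56, 55, 56, 59, 69, 73, 76, 77, 80, 76, 74, 72, 69, 73, 75, 76, 71, 71, 77, 74, 81, 80, 73, 78, 76, 79, 108, 178, 207, 208, 207, 203, 203, 206, 206]
192 [132, 135, 132, 129, 136, 134, 129, 101, 84, 79, 79, 76, 76, 70, 73, 75, 73, 76, 80, 75, 78, 79, 76, 78, 76, 77, 68, 72, 73, 70, 58, 56, 58, 60, 56, 58, 59, 56, 51, 59, 57, 59, 60, 57, 59, 60, 63, 63, 55, 59, 60, 71, 74, 79, 74, 77, 75, 76, 77, 74, 69, 78, 76, 75, 78, 72, 79, 76, 77, 82, 79, 77, 74, 102, 171, 207, 211, 206, 204, 208, 206, 211]
```

The ring is still in the same place on the pliers, and the force of about 5 N upward shows it has met the collar. Continuing down to the stop.

Emit:
send_rows:
  steps:
    - [0.0205,0,0,0.001,0]
    - [0.0205,0,0,0.002,0]
    - [0.0205,0,0,0.003,0]
    - [0.0205,0,0,0.004,0]
    - [0.0205,0,0,0.004,0]

```text
clock: 14.65
tcp_pos: [0.4512, 0.1773, 0.2012]
eef_rot: [[-0.985, -0.173, 0.0], [-0.173, 0.985, 0.0], [-0.0, 0.0, -1.0]]
contact_force: [-0.3, -1.0, 1.7]
grip_width: 0.238
finger_force: 54.8
```

Emit:
send_rows:
  steps:
    - [0.0205,0,0,0.001,0]
    - [0.0205,0,0,0.0015,0]
    - [0.0205,0,0,0.0015,0]

```text
clock: 14.95
tcp_pos: [0.4512, 0.1774, 0.2]
eef_rot: [[-0.985, -0.173, 0.0], [-0.173, 0.985, 0.0], [-0.001, 0.0, -1.0]]
contact_force: [-1.1, -0.0, 4.2]
grip_width: 0.238
finger_force: 54.9
```

Emit:
send_rows:
  steps:
    - [0.0205,0,0,0.0005,0]
    - [0.0205,0,0,0.001,0]
    - [0.0205,0,0,0.001,0]

```text
clock: 15.25
tcp_pos: [0.4516, 0.1775, 0.1996]
eef_rot: [[-0.985, -0.173, 0.002], [-0.173, 0.985, 0.001], [-0.002, 0.0, -1.0]]
contact_force: [-0.3, -0.9, 10.5]
grip_width: 0.233
finger_force: 55.2
```

Hard stop reached at 10.5 N. Now I'll open the handles to let the ring close.

Emit:
send_rows:
  steps:
    - [0.023,0,0,0,0]
    - [0.025,0,0,0,0]
    - [0.027,0,0,0,0]
    - [0.029,0,0,0,0]
    - [0.031,0,0,0,0]
    - [0.033,0,0,0,0]
    - [0.035,0,0,0,0]
    - [0.037,0,0,0,0]
    - [0.039,0,0,0,0]
    - [0.041,0,0,0,0]
    - [0.043,0,0,0,0]
    - [0.045,0,0,0,0]
    - [0.047,0,0,0,0]
    - [0.049,0,0,0,0]

```text
clock: 16.65
tcp_pos: [0.4522, 0.1777, 0.1999]
eef_rot: [[-0.985, -0.173, 0.003], [-0.173, 0.985, 0.001], [-0.004, 0.0, -1.0]]
contact_force: [-0.6, 0.0, 9.7]
grip_width: 0.531
finger_force: 10.5
```

```bash
python3 gap.py | sed -n '1p;3,10p'
```

```text
16.65 [0.45218244 0.17769119 0.19990987] [-0.6  0.   9.7] [ 0.04 -0.   -0.05] 0.04871006538700935 10.518690049229917
183 [137, 136, 137, 134, 136, 137, 137, 136, 131, 136, 134, 133, 130, 131, 137, 135, 121, 92, 64, 67, 71, 75, 67, 66, 69, 70, 74, 74, 63, 60, 58, 64, 66, 65, 58, 49, 59, 62, 57, 62, 64, 62, 58, 64, 60, 65, 55, 67, 73, 77, 64, 66, 71, 72, 74, 76, 80, 76, 73, 77, 74, 74, 73, 76, 96, 126, 138, 133, 137, 137, 137, 136, 135, 159, 213, 212, 211, 211, 209, 215, 212, 213]
184 [136, 135, 136, 137, 137, 137, 139, 139, 137, 135, 136, 137, 137, 138, 137, 138, 121, 85, 71, 76, 77, 78, 71, 79, 77, 76, 74, 72, 76, 73, 68, 66, 71, 70, 70, 56, 61, 61, 62, 60, 65, 63, 61, 57, 62, 63, 62, 71, 71, 66, 66, 72, 76, 77, 80, 73, 74, 79, 74, 80, 76, 81, 81, 79, 101, 127, 136, 140, 138, 137, 136, 134, 135, 160, 211, 214, 206, 213, 210, 208, 211, 207]
185 [137, 137, 132, 135, 138, 134, 137, 138, 136, 137, 134, 140, 134, 141, 141, 138, 124, 82, 79, 78, 71, 77, 75, 71, 75, 75, 78, 72, 67, 64, 69, 65, 64, 67, 59, 57, 56, 58, 57, 60, 54, 58, 60, 57, 57, 61, 55, 67, 69, 65, 75, 77, 67, 78, 81, 76, 83
[... 1253 characters left out ...]
, 135, 138, 135, 137, 137, 133, 138, 137, 142, 138, 128, 83, 76, 78, 75, 76, 70, 73, 74, 77, 79, 75, 75, 64, 49, 58, 53, 55, 55, 49, 47, 53, 55, 54, 54, 56, 50, 55, 48, 50, 53, 53, 54, 56, 53, 59, 78, 81, 80, 78, 78, 80, 78, 77, 75, 73, 76, 75, 90, 119, 134, 137, 134, 135, 137, 135, 132, 155, 213, 205, 209, 206, 208, 207, 206, 209]
190 [139, 135, 137, 137, 137, 134, 134, 135, 138, 136, 134, 132, 136, 138, 137, 143, 126, 86, 73, 74, 75, 77, 78, 76, 72, 77, 71, 71, 75, 63, 60, 58, 57, 53, 57, 52, 55, 56, 50, 54, 54, 55, 48, 53, 53, 52, 56, 54, 52, 62, 61, 62, 80, 78, 82, 79, 79, 78, 80, 74, 82, 81, 80, 76, 86, 126, 138, 135, 133, 132, 138, 133, 131, 160, 207, 207, 209, 210, 208, 204, 205, 206]
```

Emit:
send_rows:
  steps:
    - [0.051,0,0,0,0]
    - [0.053,0,0,0,0]
    - [0.055,0,0,0,0]
    - [0.057,0,0,0,0]
    - [0.059,0,0,0,0]
    - [0.061,0,0,0,0]
    - [0.0625,0,0,0,0]
    - [0.0625,0,0,0,0]
    - [0.0625,0,0,0,0]
    - [0.0625,0,0,0,0]

```text
clock: 17.7
tcp_pos: [0.4515, 0.1775, 0.199]
eef_rot: [[-0.985, -0.173, 0.001], [-0.173, 0.985, 0.001], [-0.001, 0.0, -1.0]]
contact_force: [-0.5, 0.3, 5.2]
grip_width: 0.681
finger_force: 7.8
```

```bash
python3 gap.py | sed -n '1p;3,10p'
```

```text
17.7 [0.45148411 0.1775294  0.19904257] [-0.5  0.3  5.2] [ 0.03  0.08 -0.05] 0.06253847977758822 7.7835990325547755
183 [133, 134, 136, 132, 133, 130, 137, 130, 135, 136, 134, 134, 137, 132, 130, 133, 136, 133, 116, 71, 47, 56, 59, 57, 53, 61, 51, 50, 57, 55, 53, 56, 61, 49, 62, 57, 69, 63, 65, 66, 68, 68, 66, 65, 65, 60, 57, 61, 58, 61, 59, 61, 62, 63, 57, 58, 58, 62, 57, 59, 62, 57, 88, 135, 136, 136, 139, 134, 134, 135, 138, 135, 132, 163, 212, 215, 213, 213, 210, 213, 211, 204]
184 [139, 138, 137, 133, 135, 131, 136, 134, 138, 131, 138, 131, 133, 137, 133, 133, 127, 132, 103, 66, 60, 64, 63, 67, 65, 62, 68, 68, 68, 68, 66, 67, 67, 62, 68, 64, 58, 63, 58, 57, 59, 62, 62, 65, 61, 62, 60, 70, 65, 70, 68, 71, 69, 66, 72, 65, 67, 73, 68, 65, 68, 65, 77, 124, 138, 139, 137, 138, 133, 134, 132, 132, 136, 139, 173, 211, 211, 213, 208, 210, 212, 216]
185 [138, 136, 134, 135, 139, 142, 138, 135, 138, 136, 137, 134, 138, 137, 134, 136, 136, 129, 96, 73, 65, 72, 74, 79, 77, 73, 78, 73, 70, 67, 72, 76, 67, 70, 67, 73, 61, 64, 62, 62, 62, 66, 59, 64, 64, 69, 68, 67, 71, 78, 72, 76, 80, 78, 72,
[... 1276 characters left out ...]
, 135, 139, 136, 136, 138, 137, 135, 136, 135, 134, 133, 89, 69, 73, 78, 78, 80, 75, 78, 74, 76, 71, 72, 61, 50, 53, 56, 48, 53, 56, 51, 51, 54, 52, 60, 49, 57, 56, 57, 52, 62, 50, 57, 55, 62, 74, 77, 78, 79, 79, 78, 75, 77, 71, 68, 79, 106, 124, 136, 132, 130, 136, 131, 135, 133, 129, 151, 195, 205, 211, 207, 207, 212, 206, 205]
190 [135, 140, 138, 140, 138, 139, 135, 141, 137, 135, 139, 135, 135, 137, 137, 139, 136, 134, 82, 65, 73, 73, 72, 73, 69, 81, 71, 76, 74, 62, 59, 50, 50, 53, 53, 50, 55, 52, 55, 56, 53, 45, 56, 54, 51, 49, 57, 53, 57, 56, 51, 59, 75, 80, 82, 81, 78, 76, 78, 80, 74, 75, 74, 97, 129, 137, 134, 133, 133, 133, 133, 130, 130, 155, 207, 213, 206, 207, 205, 208, 208, 205]
```

Emit:
send_rows:
  steps:
    - [0.0625,0,0,-0.001,0]
    - [0.0625,0,0,-0.002,0]
    - [0.0625,0,0,-0.003,0]
    - [0.0625,0,0,-0.0045,0]
    - [0.0625,0,0,-0.006,0]
    - [0.0625,0,0,-0.008,0]
    - [0.0625,0,0,-0.011,0]
    - [0.0625,0,0,-0.014,0]
    - [0.0625,0,0,-0.014,0]

```text
clock: 18.65
tcp_pos: [0.4514, 0.1774, 0.2132]
eef_rot: [[-0.985, -0.173, 0.001], [-0.173, 0.985, 0.0], [-0.001, 0.0, -1.0]]
contact_force: [-0.1, 0.5, -2.0]
grip_width: 0.684
finger_force: 9.5
```

```bash
cat > eyes.py <<'E'
from h import *
s=robot.read_state();f=robot.grab_frame('wrist');T=wristT(s,f);R=s['eef_rot'];t=s['tcp_pos']
print(s['clock'],t,s['contact_force'].round(1),s['grip_width']*.0918,s['finger_force'])
g=cv2.cvtColor(f['pixels'],cv2.COLOR_RGB2GRAY).astype(int)
X=.4512-.0 ;Y=.1773
# expected eyes at ring top z=.065 (seated), rows/cols
for z in(.065,.073):
  for sy in(-1,1):print(z,sy,np.round(wproj(T,f,np.array([.4505,.1768,z])+R@[0,sy*.011,0]),1))
v0=int(wproj(T,f,[.4505,.1768,.065])[1])
for v in range(v0-14,v0+10):print(v,' '.join(map(str,g[v,294:348])))
E
python3 eyes.py
```

```text
18.65 [0.45138224 0.17738924 0.2132231 ] [-0.1  0.5 -2. ] 0.06275687717863954 9.470354234799743
0.065 -1 [308.4 189.7]
0.065 1 [331.7 189.7]
0.073 -1 [308.1 192.1]
0.073 1 [332.  192.1]
175 147 140 131 136 136 139 140 140 137 137 131 137 137 138 137 137 138 138 136 144 140 140 143 141 138 141 139 141 139 143 138 143 139 145 142 139 144 140 137 139 142 138 139 136 138 142 142 137 139 138 141 136 139 139
176 143 143 139 138 144 137 141 138 142 140 140 134 142 137 135 137 134 138 137 134 138 140 139 139 135 142 138 140 140 142 139 139 139 140 138 144 139 141 140 142 140 138 142 139 139 139 141 142 138 142 141 140 138 142
177 141 138 139 144 143 137 141 142 141 140 142 141 142 142 143 146 139 137 139 142 135 140 136 136 139 135 136 140 136 141 142 139 142 139 136 141 139 139 142 144 141 147 142 144 146 143 143 145 141 142 147 140 138 142
178 136 137 138 139 141 139 142 141 141 139 141 142 139 143 138 144 143 142 145 144 141 142 140 145 140 142 138 142 137 142 139 140 139 137 136 140 142 138 142 142 140 142 142 141 140 143 140 143 138 139 140 141 141 137
179 136 133 135 136 134 126 112 10
[... 2878 characters left out ...]
68 72 71 69 72 68 73 68 76 73 77 77 80 84 79 73 76 82 85 80 83 79 73 78 102 139 142 131 114 87
196 112 124 136 137 133 100 78 79 81 87 91 91 86 90 92 90 96 92 89 86 90 88 89 86 88 84 92 86 87 85 88 89 89 92 92 90 96 90 89 92 93 92 91 93 93 91 81 80 100 139 140 140 134 115
197 128 135 138 135 138 99 79 87 94 107 99 103 100 107 105 101 109 110 109 107 111 108 104 107 107 108 106 105 107 108 106 112 108 111 104 108 103 108 105 107 107 104 107 106 108 101 90 84 89 141 140 135 135 133
198 134 133 134 133 130 88 85 108 109 111 114 116 119 119 119 117 118 118 115 120 116 113 116 114 116 118 115 119 116 115 117 118 115 118 117 114 115 119 115 118 113 118 119 116 117 113 105 86 91 137 140 135 138 141
```

Emit:
send_rows:
  steps:
    - [0.0625,0,0,-0.01,0]
    - [0.0625,0,0,-0.025,0]
    - [0.0625,0,0,-0.04,0]
    - [0.0625,0,0,-0.055,0]
    - [0.0625,0,0,-0.065,0]
    - [0.0625,0,0,-0.07,0]
    - [0.0625,0,0,-0.07,0]

```text
clock: 19.4
tcp_pos: [0.4513, 0.1774, 0.2833]
eef_rot: [[-0.985, -0.173, 0.001], [-0.173, 0.985, 0.0], [-0.001, 0.0, -1.0]]
contact_force: [-0.4, -0.4, -2.6]
grip_width: 0.679
finger_force: 9.5
```

```bash
cat > eyes2.py <<'E'
from h import *
s=robot.read_state();f=robot.grab_frame('wrist');T=wristT(s,f);R=s['eef_rot'];t=s['tcp_pos']
print(s['clock'],t,s['contact_force'].round(1),s['grip_width']*.0918)
g=cv2.cvtColor(f['pixels'],cv2.COLOR_RGB2GRAY)
u0,v0=map(int,wproj(T,f,[.4505,.1768,.065]));print(u0,v0)
c=cv2.resize(g[v0-22:v0+22,u0-30:u0+30],None,fx=10,fy=10,interpolation=cv2.INTER_CUBIC)
for th in(75,85,95):
  n,_,st,ce=cv2.connectedComponentsWithStats((c>th).astype(np.uint8))
  for i in range(1,n):
    if 1500<st[i][4]<9000:
      u,v=(ce[i]+.5)/10-.5+[u0-30,v0-22];print(th,st[i][2:],round(u,2),round(v,2),[(wonz(T,f,u,v,z)*1000).round(1)[:2].tolist() for z in(.065,.073,.097)])
cv2.imwrite('pics/e2.png',c)
for v in range(v0-18,v0+14):print(v,' '.join('%3d'%x for x in g[v,u0-24:u0+26]))
E
python3 eyes2.py
```

```text
19.4 [0.45131569 0.1773731  0.28331968] [-0.4 -0.4 -2.6] 0.062303944272595876
320 172
75 [ 106   84 4272] 330.01 172.9 [[448.5, 188.1], [446.7, 187.5], [441.3, 185.8]]
75 [  99   51 3848] 310.7 173.35 [[452.9, 166.1], [451.0, 166.0], [445.4, 165.8]]
85 [  87   44 3081] 310.66 173.37 [[452.9, 166.0], [451.1, 166.0], [445.4, 165.8]]
85 [  87   46 3166] 330.33 173.29 [[448.9, 188.5], [447.1, 187.9], [441.7, 186.2]]
95 [  78   40 2539] 310.67 173.37 [[452.9, 166.0], [451.1, 166.0], [445.4, 165.8]]
95 [  80   42 2630] 330.3 173.31 [[448.9, 188.5], [447.1, 187.9], [441.7, 186.2]]
154 148 148 148 147 148 150 148 149 146 149 150 151 145 148 148 146 149 148 146 151 147 151 149 147 149 147 145 149 152 145 148 151 147 151 141 145 144 141 141 135 159 203 202 199 197 192 188 184 176 169
155 133 149 148 149 148 144 140 147 147 148 149 147 146 148 147 149 151 151 147 148 150 148 149 149 146 151 147 145 152 152 149 152 145 146 148 151 145 150 146 146 154 182 220 223 221 223 219 216 211 207
156 125 147 149 144 145 145 145 146 141 143 145 146 146 142 144 149 148 149 150 145 150 150 148 150 150 149 151
[... 5308 characters left out ...]
 135 138 138 142 146 143 141 142 138  98  70  74  68  81 134 142 138 143 139 138 137 131
183 137 143 137 142 144 144 141 137  81  70  70  70  75 104 134 140 140 138 140 138 140 140 137 135 136 137 139 138 134 139 135 139 138 142 141 138 125  84  69  67  64  77 139 145 140 140 141 142 139 135
184 141 141 138 138 140 136 139 126  82  70  75  68  73  73 126 128 136 139 140 142 137 139 141 142 137 141 137 141 138 142 138 143 140 134 125 112  91  72  73  77  75  82 127 130 137 137 138 141 142 137
185 138 136 139 143 133 124 112 105  77  76  74  77  73  74 101 102 116 133 142 142 138 141 139 141 141 137 141 137 139 138 141 141 129 110 102  88  72  76  77  76  80  79 104 108 125 138 140 140 138 143
```

The ring is seated: eye spacing fits 22 mm at the groove height, so it is closed and down. Now I'll carry the pliers back over the stand.

Emit:
send_rows:
  steps:
    - [0.062,0.001,-0.015,0,1]
    - [0.062,0.002,-0.045,0,3]
    - [0.062,0.004,-0.08,0,6]
    - [0.062,0.006,-0.115,0,9]
    - [0.062,0.008,-0.15,0,12]
    - [0.062,0.01,-0.185,0,15]
    - [0.062,0.012,-0.22,0,18]
    - [0.062,0.013,-0.243,0,20]
    - [0.062,0.0132,-0.254,0,20]
    - [0.062,0.0132,-0.2568,0,20]
    - [0.062,0.0132,-0.2568,0,20]
    - [0.062,0.0132,-0.2568,0,20]

```text
clock: 20.65
tcp_pos: [0.4825, -0.0768, 0.2826]
eef_rot: [[-0.985, 0.172, -0.0], [0.172, 0.985, 0.001], [0.0, 0.001, -1.0]]
contact_force: [-0.7, 0.1, -2.9]
grip_width: 0.678
finger_force: 9.5
```

```bash
python3 - <<'E'
from h import *
s=robot.read_state();f=robot.grab_frame('wrist');T=wristT(s,f);R=s['eef_rot'];t=s['tcp_pos']
print(s['clock'],t,np.degrees(np.arctan2(R[1,0],R[0,0])),s['contact_force'],s['grip_width']*.0918)
g=cv2.cvtColor(f['pixels'],cv2.COLOR_RGB2GRAY).astype(int)
print('blocktop pred row',wproj(T,f,t+R@[.016,0,.0709])[1],'shoulder',wproj(T,f,t+R@[.0065,0,.135])[1])
for a in(302,318,333):print(a,list(zip(range(178,216),g[178:216,a:a+4].mean(1).astype(int).tolist())))
# stand top face corners expected (foot 100x110, slot 20x48)
c=np.array([.4817,-.0772,.062]);a=np.radians(80);X=np.array([-np.sin(a),np.cos(a),0]);Y=np.array([np.cos(a),np.sin(a),0])
print('slot corners',[np.round(wproj(T,f,c+X*x+Y*y),1).tolist() for x in(.01,-.01) for y in(-.024,.024)])
for v in range(148,190,2):print(v,' '.join('%3d'%x for x in g[v,276:366:2]))
E
```

```text
20.65 [ 0.48251856 -0.07676421  0.28262249] 170.070627120561 [-0.70169524  0.14652535 -2.86674429] 0.062196339513617006
blocktop pred row 200.1438678164322 shoulder 188.07125866892628
302 [(178, 78), (179, 79), (180, 83), (181, 100), (182, 139), (183, 154), (184, 130), (185, 106), (186, 96), (187, 95), (188, 92), (189, 91), (190, 86), (191, 83), (192, 82), (193, 83), (194, 84), (195, 83), (196, 93), (197, 109), (198, 120), (199, 125), (200, 132), (201, 129), (202, 133), (203, 133), (204, 130), (205, 132), (206, 130), (207, 129), (208, 130), (209, 129), (210, 116), (211, 88), (212, 77), (213, 77), (214, 81), (215, 82)]
318 [(178, 65), (179, 67), (180, 70), (181, 73), (182, 93), (183, 99), (184, 101), (185, 101), (186, 89), (187, 57), (188, 53), (189, 54), (190, 54), (191, 55), (192, 57), (193, 63), (194, 70), (195, 71), (196, 92), (197, 110), (198, 120), (199, 126), (200, 127), (201, 131), (202, 131), (203, 130), (204, 129), (205, 129), (206, 128), (207, 128), (208, 128), (209, 130), (210, 128), (211, 129), (212, 126), (213, 127), (214, 128), (215, 125)]
333 [(178, 64), (179, 66), (18
[... 3648 characters left out ...]
 140 137 142 139 137 143 136 141 141 137 139 131  88  91  92  88  92  91  87  92  89  91  95  92  92  87  92  91  88  90  81  96  97  90 146 143 143
184 217 221 143 155 159 114 152 158 156 155 157 159 150 134 127 128 121 123 136 159 116 107 101 103 102 100 104  90  92  90  86  84  98  98  97 101  97  95  82  98  97  92 142 144 145
186 221 225 167 153 155 100 154 162 152 157 154 154 127  96  97  95  77  78  93 134  92  89  90  87  89  95  84  72  75  83  85  81  81  99  98  96  98  94  81  96  98  96 145 142 140
188 221 223 163 155 152 103 149 151 156 154 151 153 126 102  84  82  82  72  57  53  54  56  55  61  54  58  51  64  78  79  77  77  84  97 100  98  97 100  80  99  97  96 149 150 142
```

The slot's edges show at columns 300–339 and rows 164–181, matching the estimate. I'll descend in stages.

Emit:
send_rows:
  steps:
    - [0.062,-0.0014,-0.0008,0.005,0]
    - [0.062,-0.0014,-0.0008,0.02,0]
    - [0.062,-0.0014,-0.0008,0.04,0]
    - [0.062,-0.0014,-0.0008,0.06,0]
    - [0.062,-0.0014,-0.0008,0.07,0]
    - [0.062,-0.0014,-0.0008,0.078,0]
    - [0.062,-0.0014,-0.0008,0.084,0]
    - [0.062,-0.0014,-0.0008,0.09,0]
    - [0.062,-0.0014,-0.0008,0.096,0]
    - [0.062,-0.0014,-0.0008,0.096,0]

```text
clock: 21.7
tcp_pos: [0.4836, -0.0788, 0.1862]
eef_rot: [[-0.985, 0.174, -0.001], [0.174, 0.985, 0.0], [0.001, 0.0, -1.0]]
contact_force: [-0.5, 0.1, -2.2]
grip_width: 0.676
finger_force: 9.5
```

Emit:
send_rows:
  steps:
    - [0.062,0,0,0.005,0]
    - [0.062,0,0,0.01,0]
    - [0.062,0,0,0.015,0]
    - [0.062,0,0,0.02,0]
    - [0.062,0,0,0.025,0]
    - [0.062,0,0,0.028,0]
    - [0.062,0,0,0.028,0]

```text
clock: 22.4
tcp_pos: [0.4837, -0.0788, 0.1582]
eef_rot: [[-0.985, 0.174, -0.001], [0.174, 0.985, 0.0], [0.001, 0.0, -1.0]]
contact_force: [-0.1, -0.5, -0.6]
grip_width: 0.676
finger_force: 9.5
```

Emit:
send_rows:
  steps:
    - [0.062,0,0,0.001,0]
    - [0.062,0,0,0.002,0]
    - [0.062,0,0,0.002,0]

```text
clock: 22.7
tcp_pos: [0.4839, -0.0789, 0.1567]
eef_rot: [[-0.985, 0.174, 0.0], [0.174, 0.985, 0.0], [-0.0, 0.0, -1.0]]
contact_force: [-0.5, -0.3, -2.5]
grip_width: 0.676
finger_force: 9.5
```

Emit:
send_rows:
  steps:
    - [0.062,0,0,0.001,0]
    - [0.062,0,0,0.002,0]
    - [0.062,0,0,0.003,0]
    - [0.062,0,0,0.003,0]

```text
clock: 23.1
tcp_pos: [0.4838, -0.0789, 0.1536]
eef_rot: [[-0.985, 0.174, -0.0], [0.174, 0.985, 0.0], [0.0, 0.0, -1.0]]
contact_force: [0.0, -0.8, -2.5]
grip_width: 0.675
finger_force: 9.5
```

Emit:
send_rows:
  steps:
    - [0.062,0,0,0.001,0]
    - [0.062,0,0,0.002,0]
    - [0.062,0,0,0.002,0]

```text
clock: 23.4
tcp_pos: [0.4849, -0.0792, 0.1532]
eef_rot: [[-0.985, 0.174, 0.003], [0.174, 0.985, -0.001], [-0.003, -0.0, -1.0]]
contact_force: [-0.9, -0.4, 8.4]
grip_width: 0.676
finger_force: 11.8
```

The block is seated on the stand at z ≈ 0.153, the same height as at pickup. Release and rise.

Emit:
send_rows:
  steps:
    - [0.062,0,0,0.001,0]
    - [0.065,0,0,0.001,0]
    - [0.07,0,0,0.001,0]
    - [0.08,0,0,0.001,0]
    - [0.09,0,0,0.001,0]
    - [0.0915,0,0,0.001,0]
    - [0.0915,0,0,0.001,0]
    - [0.0915,0,0,-0.01,0]
    - [0.0915,0,0,-0.03,0]
    - [0.0915,0,0,-0.06,0]
    - [0.0915,0,0,-0.09,0]
    - [0.0915,0,0,-0.11,0]
    - [0.0915,0,0,-0.12,0]
    - [0.0915,0,0,-0.12,0]

```text
clock: 24.8
tcp_pos: [0.4844, -0.079, 0.2732]
eef_rot: [[-0.985, 0.174, 0.003], [0.174, 0.985, -0.001], [-0.003, -0.0, -1.0]]
contact_force: [-0.4, 0.6, 0.0]
grip_width: 0.999
finger_force: 0.0
```

```bash
python3 - <<'E'
from h import *
s=robot.read_state();f=robot.grab_frame('wrist');T=wristT(s,f);R=s['eef_rot'];t=s['tcp_pos']
print(s['clock'],t,s['contact_force'],s['grip_width']*.0918)
g=cv2.cvtColor(f['pixels'],cv2.COLOR_RGB2GRAY)
c=np.array([.4817,-.0772,.062]);a=np.radians(80);X=np.array([-np.sin(a),np.cos(a),0]);Y=np.array([np.cos(a),np.sin(a),0]);Z=np.array([0,0,1])
for n,x,y,z in[('blocktopfront',.016,.015,.02),('htopnear',.009,.033,.106),('htopfar',-.009,.033,.106)]:
  print(n,[np.round(wproj(T,f,c+X*x+Y*sy*y+Z*z),1).tolist() for sy in(-1,1)])
m=(g<48).astype(np.uint8);m[:170]=0;m[235:]=0;m[:,:262]=0;m[:,378:]=0
n,_,st,ce=cv2.connectedComponentsWithStats(m)
for i in range(1,n):
  if st[i][4]>60:print(st[i],ce[i])
print(list(zip(range(160,190),g[160:190,313:317].mean(1).astype(int).tolist())))
# seated ring: scene/top cams
ft=robot.grab_frame('top');gt=cv2.cvtColor(ft['pixels'],cv2.COLOR_RGB2GRAY)
for z in(.067,):
  print('ring eyes pred top',proj(ft,[.4529,.1660,z]),proj(ft,[.4489,.1885,z]))
E
```

```text
24.8 [ 0.48437462 -0.07904948  0.27317413] [-0.44735098  0.6209104   0.01406202] 0.09170730193930222
blocktopfront [[307.6, 161.9], [335.8, 161.9]]
htopnear [[281.0, 191.4], [363.0, 191.4]]
htopfar [[281.9, 212.3], [362.1, 212.3]]
[337 175  21  32 206] [345.9223301  189.49029126]
[(160, 87), (161, 133), (162, 173), (163, 199), (164, 209), (165, 196), (166, 196), (167, 195), (168, 198), (169, 203), (170, 186), (171, 106), (172, 96), (173, 94), (174, 94), (175, 92), (176, 85), (177, 87), (178, 85), (179, 89), (180, 95), (181, 107), (182, 113), (183, 126), (184, 138), (185, 154), (186, 162), (187, 159), (188, 121), (189, 88)]
ring eyes pred top (np.float64(246.19489910241327), np.float64(239.54096220432777)) (np.float64(236.4142310118458), np.float64(241.46926563608173))
```

The pliers are home and upright: the block edge is within 1 px of its prediction. As a last check on ring level, I'll look at the ring from this oblique wrist pose.

```bash
python3 - <<'E'
from h import *
s=robot.read_state();f=robot.grab_frame('wrist');T=wristT(s,f)
g=cv2.cvtColor(f['pixels'],cv2.COLOR_RGB2GRAY)
e=np.array([.4509,.1773]);d=np.array([.985,.173])
for z in(.060,.067,.074):print(z,'eye',np.round(wproj(T,f,[*e,z]),1),'knuckle',np.round(wproj(T,f,[*(e+.068*d),z]),1),'ctr',np.round(wproj(T,f,[*(e+.037*d),z]),1))
print('spindle top',wproj(T,f,[*(e+.037*d),.1]))
u,v=map(int,wproj(T,f,[*(e+.037*d),.067]))
print(u-36,v-36)
for r in range(v-36,v+38):print(r,''.join('#' if x<62 else '+' if x<85 else '.' if x<120 else ' ' for x in g[r,u-36:min(u+40,640)]))
E
```

```text
0.06 eye [515.5 119.9] knuckle [523.9 169.6] ctr [520.6 147.4]
0.067 eye [518.6 120.4] knuckle [526.8 170.8] ctr [523.6 148.3]
0.074 eye [521.7 120.9] knuckle [529.8 172. ] ctr [526.7 149.3]
spindle top (np.float64(538.8197793809499), np.float64(153.02615946819938))
487 112
112                                +++++......                                  
113                               .##+++...++.                                  
114                         ...   .##++    ++.                                  
115                      +.++...   +#+.    .+.                                  
116                .....++.+....   +#+.    .++.                                 
117                .++.......+..   +#+.     ++.                                 
118             ...+#+......+#+..  ##+.     #+.                                 
119         . .+++++#++..++++#+..  .#+.    .++.                                 
120        .+++++++++++.+++.+#+..  .#+.. ..+++.                                 
121       .++++++++++++.... .+#..  .##..++.....                                 
122     .++++++
[... 4468 characters left out ...]
                                          +++++..+..
178                                                                   .#+++...+.
179                                                                   .#+++..++.
180                                                                   .++++...+.
181                                                                   .++#+.....
182                                                                    +#++.....
183                                                                    ++##.....
184                                                                    +#+++....
185                                                                    +#+++....
```

The oblique view puts the knuckle end at about (526,171) and the eye midpoint at about (518.5,121). Both match a ring top at 67 mm, so the ring is level and seated in the groove. Handing in.

```bash
python3 -c "
from rig import robot
print(robot.sign_off())"
```

```text
the job is handed in; nothing more can be done
None
```

The job is handed in at about 25 s of the 58 s allowed, with no verdict returned: by my camera checks the ring is closed and level in the groove, holding the collar down, and the pliers are back upright in their stand with the handles open.

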